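Load the scraper in the sharpening jig and set its clamp nut

TASK

Take the wooden-gripped scraper out of the rack and set it upright on edge, fully home, in the slot of the sharpening jig, and let go of it. Then screw the jig's knurled nut down clockwise until it bottoms, back it off a quarter turn so that the blade can still be slid for setting, and finish there while still holding the nut still between the fingers. Leave the template and everything else on the bench where they are.

Things in the scene. Friction and masses are not known exactly. Their poses are not given: they have to be found in the camera images.
- scraper: The hand scraper to be loaded: a steel plate 100 mm long (its x), 4 mm thick (its y) and 45 mm high, with a dark wooden grip on its upper edge, 84 mm long, 18 mm thick, from 45 to 80 mm above the origin, centred on the plate. About 0.18 kg. Origin: middle of the plate's lower edge. At the start it stands upright on edge in one of the rack's two slots, its lower edge 12 mm above the bench (20 mm deep in the slot).
- rack: Fixed pale wooden rack block, 135 mm (its x) by 125 mm (its y), 32 mm high, with two open-topped slots 108 by 6 mm along its x, 40 mm either side of its middle, 20 mm deep. Origin: centre of its underside on the bench. One slot holds the scraper, the other the template.
- jig: Fixed sharpening jig: steel base plate 150 by 150 by 12 mm. At its y = -50 mm stands an aluminium block, 130 mm (x) by 34 mm (y), top 45 mm above the bench, with the slot for the scraper. At its y = +50 mm is the knurled clamp nut on an upright stud, over a steel strap whose top is 40 mm above the bench. Origin: centre of the base plate's underside on the bench.
- slot (a point): Centre of the floor of the jig's slot, 17 mm above the bench; same axes as the jig. The open-topped slot is 108 mm long (x), 6.4 mm wide (y) and 28 mm deep, its mouth widened by a chamfer of about 2.5 mm all round. With the scraper fully home, the scraper's origin is here (4 mm play either way lengthwise, 1.2 mm sideways) and its grip reaches from 62 to 97 mm above the bench. Either end may point either way.
- clamp_nut: Knurled steel clamp nut on the jig: upright cylinder, 40 mm diameter (42 over the knurl), 34 mm high, closed top with a small radial index bar that turns with it (along the jig's +x when bottomed). Origin: on the axis at its underside, 40 mm above the bench when bottomed; grip about 25 mm above the origin. This frame rises and sinks with the nut but does not turn: it keeps the jig's axes.
- nut_turn (a joint): How far the clamp nut is unscrewed, in rad: 0 when bottomed on the strap (a hard stop), growing anticlockwise seen from above (range 0 to 6). It tightens clockwise, sinking 1 mm per rad; it is already started on its stud, 2.6 to 4.2 rad from the bottom. The thread's friction is about 0.08 N m and the nut stays where it is left. A quarter turn backed off is 1.57.
- template: A bare steel template plate without a grip in the rack's other slot, 90 mm long, 4 mm thick, 50 mm high with a 35 mm tab up to 72 mm: to be left there. Origin: middle of its lower edge.
- oiler: Grey plastic oil bottle, 48 mm in diameter, 120 mm high, beyond the work: leave alone. Origin: centre of its underside.
- disc: Spare grinding disc lying flat, 115 mm in diameter, 6 mm thick: leave alone. Origin: centre of its underside.
- washer: Thick steel washer lying flat near the robot, 36 mm in diameter, 8 mm thick: leave alone. Origin: centre of its underside.
- wrench: Steel wrench lying on the bench, far left: leave alone. Its x runs along it.
- screwdriver: Screwdriver lying on the bench, right: leave alone. Its x runs along it, tip at +x.
- hammer: Hammer lying on the bench, left: leave alone. Its x runs along it, head at +x.
- tin: Open aluminium cup, 70 mm in diameter, 90 mm high, far right: leave alone. Origin: centre of its underside.
Not all that is in view belongs to the job. Of the things like the jig, leave any that is orange; of the rest the smaller one is meant.

How it is judged:
On the way, in this order (a step that is already met when the one before it is completed fails the run):
1. the scraper stands fully home in the jig's slot, upright, let go of (x of scraper in the frame of slot between -0.008 and 0.008 m and y of scraper in the frame of slot between -0.004 and 0.004 m and z of scraper in the frame of slot below 0.004 m and angle between the x axis of scraper and the x axis of slot, either way round below 0.08 rad and angle between scraper's own z axis and vertical below 0.14 rad and contact force between the fingers and scraper below 0.3 N and linear speed of scraper below 0.02 m/s), for 0.2 s.
2. the nut is screwed down until it bottoms (value of joint nut_turn below 0.08 rad), for 0.2 s.
At the end, for the whole second after the job is handed in: Scraper home in the slot (4 mm high or sideways, 8 mm lengthwise, 0.08 rad in yaw, 0.14 rad off upright), untouched; nut, once bottomed (within 0.08 rad), at rest 1.57 +- 0.35 rad back from bottom, gripped with over 2 N, grasp point within 50 mm of its origin (x of scraper in the frame of slot between -0.008 and 0.008 m and y of scraper in the frame of slot between -0.004 and 0.004 m and z of scraper in the frame of slot below 0.004 m and angle between the x axis of scraper and the x axis of slot, either way round below 0.08 rad and angle between scraper's own z axis and vertical below 0.14 rad and value of joint nut_turn between 1.221 and 1.921 rad and velocity of joint nut_turn between -0.1 and 0.1 rad/s and contact force between the fingers and clamp_nut above 2 N and distance between the grasp point and clamp_nut below 0.05 m and contact force between the fingers and scraper below 0.3 N); the arm keeps its last pose, push and grip.
It fails at once if the template in the rack is moved more than 30 mm, or another bystander on the bench more than 40 mm (distance of template from where it was at the start of the episode above 0.03 m or distance of any of oiler, disc, washer, wrench, screwdriver, hammer, tin from where it was at the start of the episode above 0.04 m).
It also fails if it takes over 72 s, if anything falls off the work surface, if the arm or the gripper's body presses on something with over 40 N, if the wrist force passes 120 N, or if a joint passes its speed limit or range.

ROBOT

A 6-joint arm with a two-finger parallel gripper is mounted at the origin on the work surface. World frame = base frame: x ahead of the robot, y to its left, z up, the work surface at z = 0. Lengths are in m, angles in rad, forces in N, time in s.
With the tool pointing down it reaches from about 0.35 to 0.975 m from the base axis. Payload 4.9 kg.
Tool frame: the origin (TCP) lies midway between the tips of the shut fingers; the grasp point (between the pads) lies 19 mm behind it (manip.pinch_z is the x of the grasp point in the tool frame, in m); x points along the fingers, y is the direction in which the jaws open and shut, and the axes are right-handed (so a half turn about x gives the same grasp; the last joint's range is limited). The gripper opens to 85 mm and grips with 20 to 120 N. Pads are 22 mm wide; open, the fingers measure 114 mm over their backs; the gripper's body (76 mm by 85 mm) begins 54 mm behind the grasp point. The pads swing forward as they close: fully open they stand 13 mm farther back than shut.
Start: joints at [-0.119, 0.053, 1.613, -0, 1.476, -0.119], TCP at [0.625, 0, 0.231] pointing down, gripper open.
Joint ranges: [-3.01, 3.01], [-1.01, 2.22], [0.06, 2.58], [-1.02, 4.17], [0.09, 2.62], [-3.14, 3.14]. Speed limits (rad/s): [2.57, 2.57, 3.14, 3.14, 3.14, 3.14].

INTERFACE

Orientations are given as a unit quaternion [w, x, y, z].
In Python, from plant import sensors, cams, workorder, manip gives the robot as it stands.
- The arm moves only by the tool drive_tool, never from a script. Its argument "series" is a list of rows, each an object of numbers: "x", "y", "z": the shift along the tool's x, y, z in units of 25 mm (1.0 is 25 mm); "ax", "ay", "az": the turn, a rotation vector about the tool's x, y, z in units of 5 degrees (1.0 is 5 degrees). A call has 1 to 5 rows; each row is the pose to reach, as a shift and turn from the pose commanded when the call began, along the tool's axes at that moment; what a row does not reach only later rows make up. A row lasts 1/12 s, in which the tool goes at most 41.7 mm and 7.16 degrees, less where a joint would pass 70% of its speed; a pose out of reach is approached as far as the arm can. A call with a gripper value outside its range is refused whole. "hand" is the opening, from 0 (shut) to 1 (fully open), set as the call begins (left out, the last holds). The fingers move at their own pace and stop on an object; the grip force is fixed at half the most. Time passes only in rows, so rows that repeat a pose let the fingers close. It gives the time, the measured TCP pose, the force and the opening at its end, in the units of the state.
- sensors.state(): the state, without advancing time (a new reading comes with each control period).
- cams.grab_frame(name): name is "scene" or "side" or "wrist"; returns a dict with "img" (400x640x3 uint8, blue, green, red), "camera_matrix" (3x3 intrinsics, pixels), "cam_to_world" (4x4, takes a point from camera to world coordinates). Camera axes: x right, y down, z forward; pixel columns grow to the right and rows downward; lengths in m; the calibration is good to about 2 mm. The wrist camera is an equidistant fisheye: a pixel r from the principal point sees the ray r / f radians off the axis. A picture is of the moment at which its call begins. There is no depth.
- workorder.job_done(): hands the job in, once; it reports no verdict.
The state is a dict: "time": time; "joint_pos": joint angles; "joint_vel": joint speeds; "joint_efforts": joint torques, N m; "tool_pos": TCP position; "tool_rot": TCP orientation; "contact_force": force on the tool from outside, world axes, zero at the start; "ft_torque": the same for the moment, N m; "gripper_width": opening from 0.0 (shut) to 1.0 (fully open).
Only numpy, scipy, OpenCV 4.12 (cv2) and the standard library are available. Lean on these libraries where they do the work, as an engineer would, in place of code of your own. Each camera call takes 0.05 s, during which the arm holds its last target.

## Working session

There is one attempt and no reset: what is moved stays moved. The work goes in short steps, Python scripts to look and compute and a tool call to move; the robot and the scene stay as the last step left them, time stands still between calls to the robot, and variables do not carry over. Pictures are saved under pics/ and viewed, and the job is handed in when it is done.

Besides the shell and the picture viewer there is one more tool, called after ">>>" by a JSON object that holds its "api" and its "payload". drive_tool: Moves the arm, as the interface text tells. Its arguments: {"type":"object","properties":{"series":{"type":"array","items":{"type":"object","properties":{"x":{"type":"number"},"y":{"type":"number"},"z":{"type":"number"},"ax":{"type":"number"},"ay":{"type":"number"},"az":{"type":"number"}}}},"hand":{"type":"number"}},"required":["series"]}

```bash
mkdir -p pics; ls; python3 - <<'E'
from plant import sensors, cams, manip
import cv2
print(sensors.state()); print([ (a,getattr(manip,a)) for a in dir(manip) if a[0]!='_'])
for n in ("scene","side","wrist"):
    f=cams.grab_frame(n); cv2.imwrite(f"pics/a_{n}.png",f["img"]); print(n,f["camera_matrix"].tolist(),f["cam_to_world"].round(4).tolist())
E
```

```text
pics
{'time': 0.0, 'joint_pos': array([-1.19005207e-01,  5.33612203e-02,  1.61429661e+00,  3.80926291e-06,
        1.47601783e+00, -1.18992937e-01]), 'joint_vel': array([ 0.00024162, -0.00135364,  0.00062356, -0.00169257, -0.00049385,
        0.00030717]), 'joint_efforts': array([ 2.70554956e-04, -3.93670499e+01, -3.70175600e+01, -1.62778279e-04,
        6.93513779e-03, -6.06393527e-06]), 'tool_pos': array([6.24370968e-01, 7.34425234e-05, 2.30058767e-01]), 'tool_rot': array([ 0.49941685,  0.49954869,  0.50057629, -0.50045708]), 'contact_force': array([0.49035986, 0.88668308, 0.30873844]), 'ft_torque': array([ 0.035996  ,  0.0123249 , -0.01078097]), 'gripper_width': 0.9988429801998928}
[('IKError', <class 'plant.IKError'>), ('pinch_z', -0.0187)]
scene [[497.2207012322252, 0.0, 317.60084238212676], [0.0, 497.2207012322252, 204.4405768516363], [0.0, 0.0, 1.0]] [[0.709, 0.5597, -0.429, 1.2008], [0.705, -0.5495, 0.4483, -0.676], [0.0152, -0.6203, -0.7842, 1.2568], [0.0, 0.0, 0.0, 1.0]]
side [[380.0733225269207, 0.0, 323.21972623455287], [0.0, 380.0733225269207, 197.39302189953648], [0.0, 0.0, 1.0]] [[-0.8193, -0.3028, 0.4869, 0.1091], [-0.5733, 0.4438, -0.6888, 0.6552], [-0.0075, -0.8434, -0.5372, 0.5719], [0.0, 0.0, 0.0, 1.0]]
wrist [[309.70691628693146, 0.0, 325.17699780238377], [0.0, 309.70691628693146, 203.14364865630117], [0.0, 0.0, 1.0]] [[1.0, 0.0006, -0.0023, 0.624], [-0.0001, -0.9556, -0.2946, 0.0758], [-0.0024, 0.2946, -0.9556, 0.3721], [0.0, 0.0, 0.0, 1.0]]
```

View pics/a_scene.png

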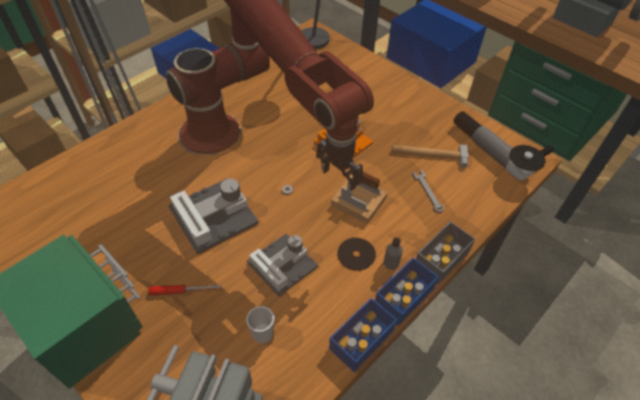

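View pics/a_side.png

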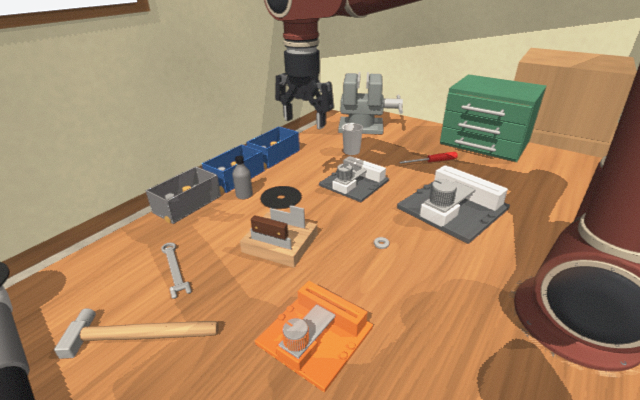

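View pics/a_wrist.png

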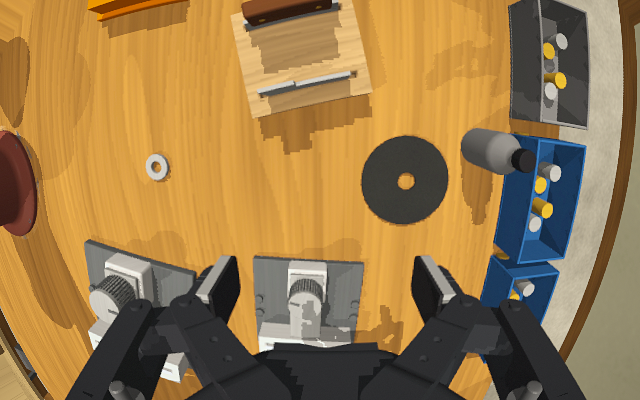

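Jig-like things: orange one at side (315,330); larger grey at scene (212,212) / side (452,205); smaller grey at scene (283,262) / side (355,180) / wrist (308,300). The smaller grey one is meant. In the rack, the dark-gripped plate at side (268,230) is the scraper, and the bare one at side (290,213) is the template.

```bash
cat > h.py <<'E'
import numpy as np, cv2
from scipy.optimize import least_squares
from scipy.spatial.transform import Rotation as R
from plant import sensors, cams, manip
def ray(f,u,v,fish):
    K=f["camera_matrix"];T=f["cam_to_world"]
    a=(u-K[0,2])/K[0,0];b=(v-K[1,2])/K[1,1]
    if fish:
        r=np.hypot(a,b);d=np.array([a/r*np.sin(r),b/r*np.sin(r),np.cos(r)]) if r>1e-9 else np.array([0,0,1.])
    else: d=np.array([a,b,1.])
    return T[:3,3],T[:3,:3]@d
def onplane(f,u,v,z,fish=False):
    o,d=ray(f,u,v,fish);return o+d*(z-o[2])/d[2]
def proj(f,P,fish=False):
    K=f["camera_matrix"];T=f["cam_to_world"];P=np.atleast_2d(P)
    c=(P-T[:3,3])@T[:3,:3]
    if fish:
        rr=np.hypot(c[:,0],c[:,1])+1e-12;th=np.arctan2(rr,c[:,2]);a=c[:,0]/rr*th;b=c[:,1]/rr*th
    else: a=c[:,0]/c[:,2];b=c[:,1]/c[:,2]
    return np.c_[a*K[0,0]+K[0,2],b*K[1,1]+K[1,2]]
def pose(p,L):
    c,s=np.cos(p[2]),np.sin(p[2]);L=np.atleast_2d(np.array(L,float))
    return np.c_[p[0]+c*L[:,0]-s*L[:,1],p[1]+s*L[:,0]+c*L[:,1],L[:,2]]
def fit(obs,p0):
    # obs: list of (frame,fish,localpts,pixels)
    def res(p): return np.concatenate([(proj(f,pose(p,L),fi)-np.array(px)).ravel() for f,fi,L,px in obs])
    s=least_squares(res,p0,loss='soft_l1',x_scale=[.01,.01,.1]);return s.x,res(s.x).reshape(-1,2)
def crop(f,u0,v0,u1,v1,k,name):
    cv2.imwrite(name,cv2.resize(f["img"][v0:v1,u0:u1],None,fx=k,fy=k,interpolation=cv2.INTER_CUBIC))
def st():
    s=sensors.state();return s
E
python3 - <<'E'
from h import *
f={n:cams.grab_frame(n) for n in("scene","side","wrist")}
crop(f["wrist"],220,0,400,135,4.4,"pics/b1.png")
crop(f["wrist"],230,230,400,355,4.6,"pics/b2.png")
crop(f["side"],230,130,430,270,4,"pics/b3.png")
for n,u,v,z in[("wrist",300,60,.032),("wrist",308,262,.012),("scene",283,262,.03),("side",355,180,.03),("wrist",268,10,.08),("wrist",305,85,.03),("wrist",156,167,.005),("wrist",405,181,.005)]:
    print(n,u,v,onplane(f[n],u,v,z,n=="wrist").round(3))
E
```

```text
wrist 300 60 [0.596 0.132 0.032]
wrist 308 262 [ 0.601 -0.116  0.012]
scene 283 262 [ 0.609 -0.196  0.03 ]
side 355 180 [ 0.578 -0.166  0.03 ]
wrist 268 10 [0.57  0.176 0.08 ]
wrist 305 85 [0.602 0.104 0.03 ]
wrist 156 167 [0.397 0.013 0.005]
wrist 405 181 [ 0.723 -0.009  0.005]
```

View pics/b1.png

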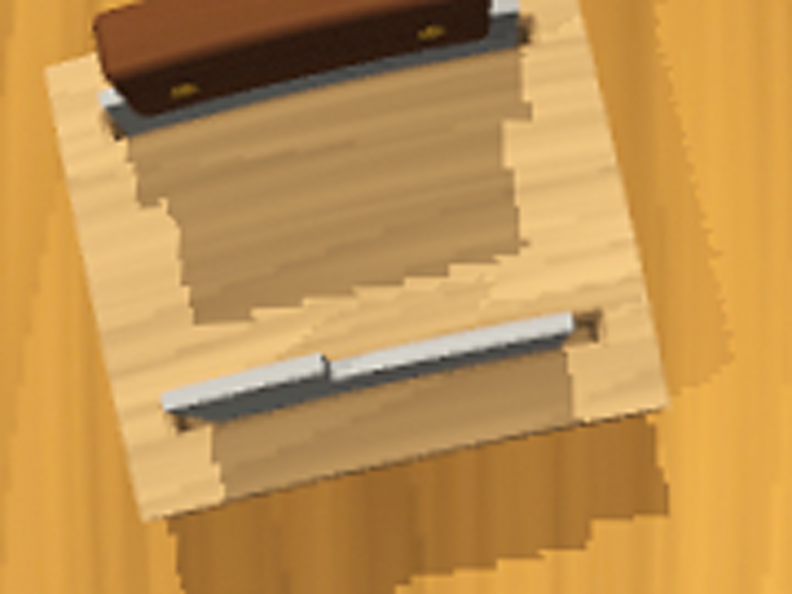

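View pics/b3.png

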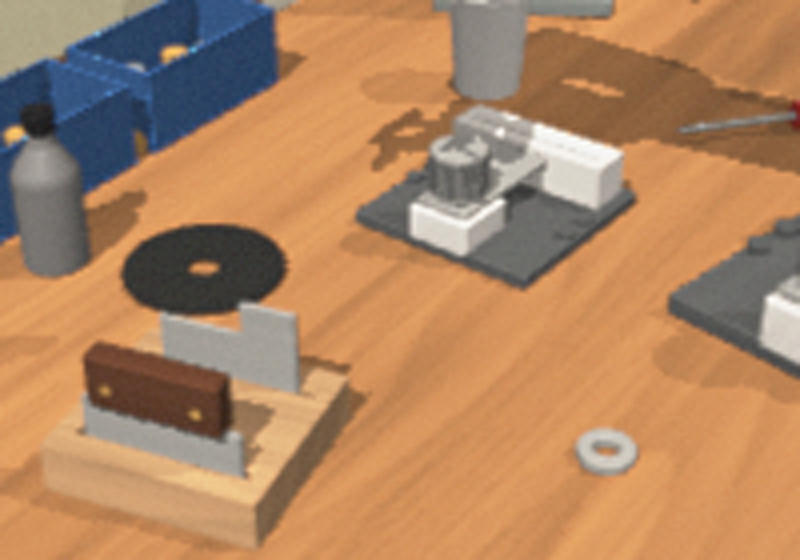

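View pics/b2.png

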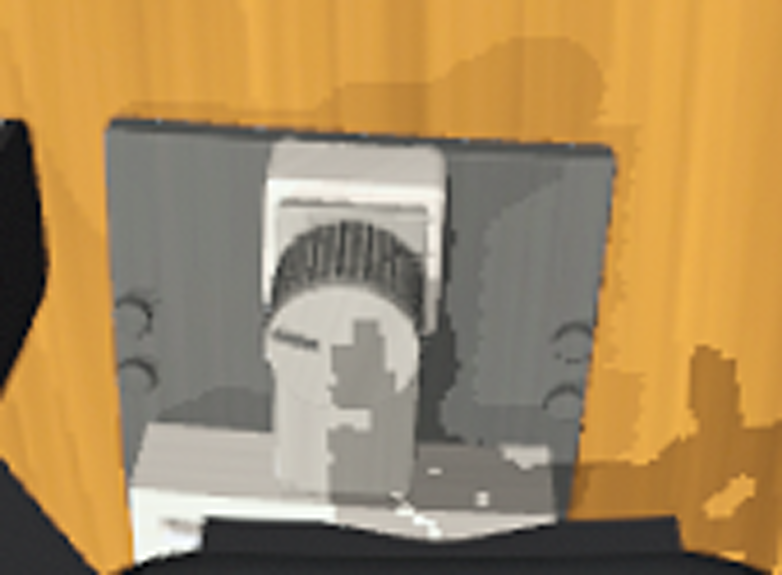

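```bash
python3 - <<'E'
from h import *
f={n:cams.grab_frame(n) for n in("side","wrist")}
w=lambda L,k,u,v:[(a/k+u,b/k+v) for a,b in L]
h=.032
o=[(f["wrist"],True,[(-.0675,.0625,h),(-.0675,-.0625,h),(.0675,-.0625,h)],w([(45,68),(146,520),(665,405)],4.4,220,0))]
p,r=fit(o,[.6,.13,.2]);print("rack wrist",p,r.round(1).tolist())
# side rack: seen from +y, corners: top near(+y,-x?) 
o2=[(f["side"],False,[(-.0675,.0625,h),(-.0675,-.0625,h),(.0675,.0625,h)],w([(258,512),(350,377),(45,437)],4,230,130))]
p2,r=fit(o2,p);print("side",p2,r.round(1).tolist())
p3,r=fit(o+o2,p);print("both",p3,r.round(1).tolist())
print("scr",pose(p3,[(0,.04,.012)]))
t=.012
j=[(f["wrist"],True,[(-.075,.075,t),(.075,.075,t)],w([(107,131),(612,153)],4.6,230,230))]
q=[(f["side"],False,[(-.075,.075,t),(-.075,-.075,t),(.075,.075,t)],w([(525,275),(635,193),(357,213)],4,230,130))]
for x in(j,q,j+q): print("jig",*fit(x,[.6,-.18,0]))
E
```

```text
rack wrist [0.59620977 0.14404444 0.21075649] [[-0.3, -0.2], [-0.8, 0.2], [1.3, -0.0]]
side [0.59354228 0.14102011 0.18962299] [[-0.4, -1.5], [1.1, 0.1], [-0.3, 1.2]]
both [0.59554281 0.14378182 0.20995278] [[-0.8, 0.0], [-1.4, 0.4], [0.7, 0.3], [-1.1, -1.4], [-0.5, -0.1], [-1.7, 2.0]]
scr [[0.58720626 0.18290345 0.012     ]]
jig [ 0.59779818 -0.19078057 -0.04020033] [[-1.56661958  0.05331775]
 [ 1.40002688  0.08572512]]
jig [ 0.59537456 -0.19114607 -0.05219546] [[ 0.27804775  0.79000131]
 [ 0.42551821 -0.44287521]
 [-0.91377378 -0.58055075]]
jig [ 0.59663504 -0.19089054 -0.04384303] [[-2.21190941 -0.0658483 ]
 [ 0.70994707  0.35744746]
 [ 0.14779022  0.66590423]
 [-0.07666829 -0.6707576 ]
 [-1.2806223  -0.51500307]]
```

```bash
cat >> h.py <<'E'
def go(x,y,z,yaw):
    """yaw: world angle (rad) of tool y axis, tool pointing down; prints shift/turn from current measured pose"""
    s=sensors.state();Rc=R.from_quat(np.roll(s["tool_rot"],-1))
    Y=np.array([np.cos(yaw),np.sin(yaw),0]);X=np.array([0,0,-1.]);Rt=R.from_matrix(np.c_[X,Y,np.cross(X,Y)])
    d=Rc.inv().apply(np.array([x,y,z])-s["tool_pos"])/.025
    a=np.degrees((Rc.inv()*Rt).as_rotvec())/5
    print("t",round(s["time"],2),"pos",s["tool_pos"].round(4),"yawY",np.arctan2(*Rc.as_matrix()[[1,0],1]).round(4),"j",s["joint_pos"].round(2),"w",round(s["gripper_width"],3),"F",s["contact_force"].round(1))
    print("xyz",d.round(3),"a",a.round(3))
E
python3 -c "
from h import *
go(.587,.183,.2,.21-np.pi/2)
go(.587,.183,.2,.21+np.pi/2)"
```

```text
t 0.4 pos [ 0.6249 -0.      0.2311] yawY -0.0 j [-0.12  0.05  1.61  0.    1.48 -0.12] w 1.001 F [-0.7 -1.2  0.7]
xyz [ 1.246 -1.516 -7.32 ] a [1.5593e+01 2.0000e-03 3.0000e-03]
t 0.4 pos [ 0.6249 -0.      0.2311] yawY -0.0 j [-0.12  0.05  1.61  0.    1.48 -0.12] w 1.001 F [-0.7 -1.2  0.7]
xyz [ 1.246 -1.516 -7.32 ] a [-2.0407e+01 -3.0000e-03  2.0000e-03]
```

>>> {"api": "drive_tool", "payload": {"series": [{"x": 0, "y": -0.3, "z": -1.5, "ax": 1.4}, {"x": 0, "y": -0.6, "z": -3, "ax": 2.8}, {"x": 0, "y": -0.9, "z": -4.5, "ax": 4.2}, {"x": 0, "y": -1.2, "z": -6, "ax": 5.6}, {"x": 0, "y": -1.5, "z": -7.3, "ax": 7}], "hand": 1}}

```text
schema error: expected keys x, y, z, ax, ay, az
```

>>> {"api": "drive_tool", "payload": {"series": [{"ax": 1.4}, {"ax": 2.8}, {"ax": 4.2}, {"ax": 5.6}, {"ax": 7}]}}

```text
schema error: expected keys x, y, z, ax, ay, az
```

```bash
python3 -c "
from h import *
go(.587,.183,.2,.21-np.pi/2)"
```

```text
t 0.4 pos [ 0.6249 -0.      0.2311] yawY -0.0 j [-0.12  0.05  1.61  0.    1.48 -0.12] w 1.001 F [-0.7 -1.2  0.7]
xyz [ 1.246 -1.516 -7.32 ] a [1.5593e+01 2.0000e-03 3.0000e-03]
```

All six keys are needed.

>>> {"api": "drive_tool", "payload": {"series": [{"x": 0, "y": -0.3, "z": -1.5, "ax": 1.4, "ay": 0, "az": 0}, {"x": 0, "y": -0.6, "z": -3, "ax": 2.8, "ay": 0, "az": 0}, {"x": 0, "y": -0.9, "z": -4.5, "ax": 4.2, "ay": 0, "az": 0}, {"x": 0, "y": -1.2, "z": -6, "ax": 5.6, "ay": 0, "az": 0}, {"x": 0, "y": -1.5, "z": -7.3, "ax": 7, "ay": 0, "az": 0}], "hand": 1}}

```text
time: 0.82
tool_pos: [0.5869, 0.1845, 0.2314]
tool_rot: [0.325, 0.628, 0.325, -0.628]
contact_force: [0.1, 0.2, 0.4]
gripper_width: 1.001
```

>>> {"api": "drive_tool", "payload": {"series": [{"x": 0, "y": 0, "z": 0, "ax": 1.4, "ay": 0, "az": 0}, {"x": 0, "y": 0, "z": 0, "ax": 2.8, "ay": 0, "az": 0}, {"x": 0, "y": 0, "z": 0, "ax": 4.2, "ay": 0, "az": 0}, {"x": 0, "y": 0, "z": 0, "ax": 5.6, "ay": 0, "az": 0}, {"x": 0, "y": 0, "z": 0, "ax": 7, "ay": 0, "az": 0}]}}

```text
time: 1.23
tool_pos: [0.5874, 0.1827, 0.2313]
tool_rot: [0.121, 0.697, 0.121, -0.697]
contact_force: [0.4, -0.8, -0.2]
gripper_width: 0.999
```

```bash
python3 -c "
from h import *
go(.587,.183,.2,.21-np.pi/2)
f=cams.grab_frame('wrist');cv2.imwrite('pics/c1.png',f['img'])"
```

```text
t 1.23 pos [0.5874 0.1827 0.2313] yawY -1.2274 j [ 0.18  0.03  1.64 -0.    1.48  1.41] w 0.999 F [ 0.4 -0.8 -0.2]
xyz [ 1.253 -0.016  0.012] a [ 1.529 -0.    -0.   ]
```

View pics/c1.png

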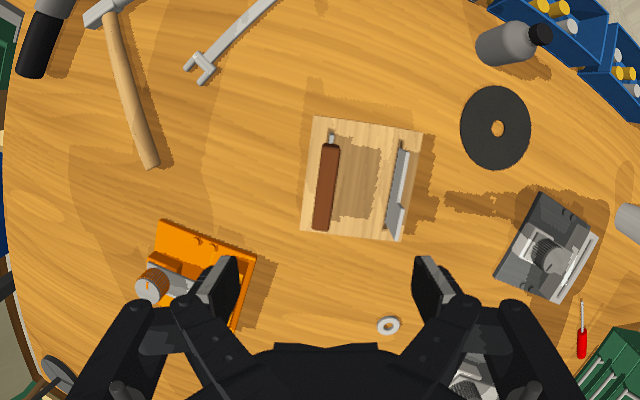

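The wrist view now shows the rack at (360,180), with the scraper grip at (326,187) and the template at (398,190); the small jig is at (548,248).

```bash
python3 -c "
from h import *
f=cams.grab_frame('wrist')
crop(f,290,105,440,250,4,'pics/c2.png');crop(f,480,180,620,310,4,'pics/c3.png')"
```

```text
(no output)
```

View pics/c2.png

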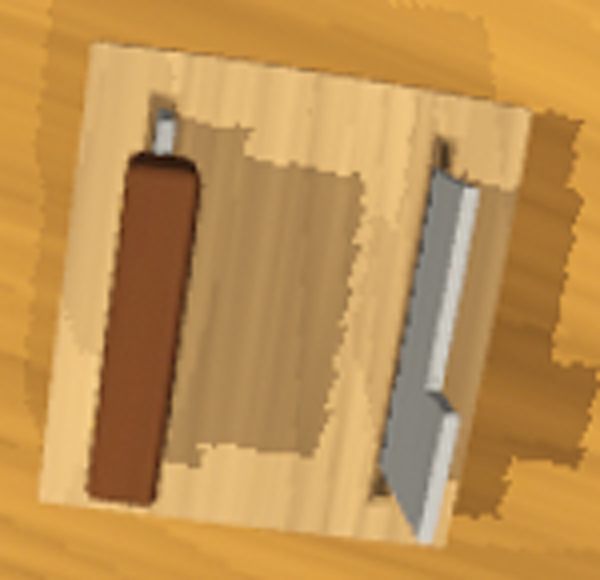

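View pics/c3.png

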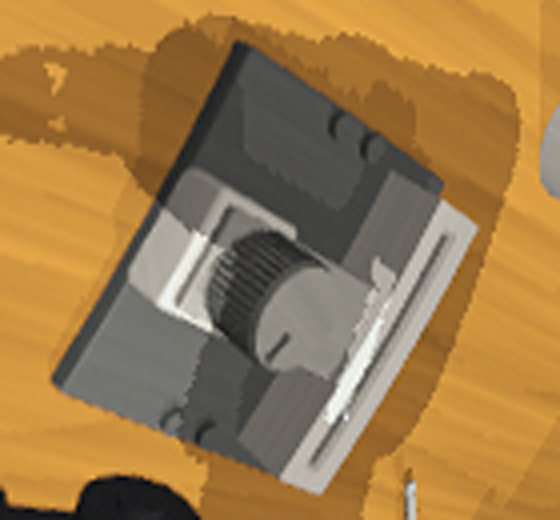

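```bash
python3 - <<'E'
from h import *
f=cams.grab_frame('wrist')
w=lambda L,k,u,v:[((a+.5)/k-.5+u,(b+.5)/k-.5+v) for a,b in L]
h=.032
p,r=fit([(f,True,[(.0675,.0625,h),(.0675,-.0625,h),(-.0675,.0625,h),(-.0675,-.0625,h)],w([(90,43),(530,108),(40,500),(445,548)],4,290,105))],[.596,.144,.21])
print("rack",p,r.round(1).tolist(),pose(p,[(0,.04,0)]))
z=.092
s,r=fit([(f,True,[(.042,.009,z),(.042,-.009,z),(-.042,.009,z),(-.042,-.009,z)],w([(129,170),(198,174),(90,496),(156,500)],4,290,105))],[.587,.183,.21])
print("grip",s,r.round(1).tolist())
t=.012
j,r=fit([(f,True,[(.075,.075,t),(-.075,.075,t),(.054,-.05,.045),(-.054,-.05,.045),(.065,-.067,.045),(-.065,-.067,.045)],w([(240,45),(57,382),(449,235),(315,465),(476,230),(319,493)],4,480,180))],[.596,-.19,-.04])
print("jig",j,r.round(1).tolist(),pose(j,[(0,-.05,.017),(0,.05,.04)]))
E
```

```text
rack [0.59576076 0.14439851 0.22533209] [[0.1, -0.2], [0.3, -0.1], [-0.3, 0.6], [-0.0, -0.2]] [[0.58682356 0.18338731 0.        ]]
grip [0.58763675 0.18336598 0.22898669] [[-0.8, -2.2], [1.5, -0.8], [-1.1, 1.8], [0.6, 2.9]]
jig [ 0.59970202 -0.18902866 -0.04662582] [[2.4, -0.5], [-0.1, 3.0], [-0.6, 0.1], [-0.6, -0.1], [0.3, -1.4], [-0.1, 0.3]] [[ 0.59737157 -0.23897432  0.017     ]
 [ 0.60203247 -0.139083    0.04      ]]
```

```bash
python3 -c "
from h import *
go(.5875,.1834,.058,.226-np.pi/2)"
```

```text
t 1.38 pos [0.5875 0.1825 0.2313] yawY -1.2188 j [ 0.18  0.03  1.64 -0.    1.48  1.4 ] w 1.001 F [-0.1  0.4  0.8]
xyz [ 6.932 -0.033 -0.013] a [ 1.444 -0.    -0.   ]
```

>>> {"api": "drive_tool", "payload": {"series": [{"x": 1.4, "y": -0.03, "z": 0, "ax": 1.4, "ay": 0, "az": 0}, {"x": 2.8, "y": -0.03, "z": 0, "ax": 1.4, "ay": 0, "az": 0}, {"x": 4, "y": -0.03, "z": 0, "ax": 1.4, "ay": 0, "az": 0}, {"x": 4.5, "y": -0.03, "z": 0, "ax": 1.4, "ay": 0, "az": 0}, {"x": 4.5, "y": -0.03, "z": 0, "ax": 1.4, "ay": 0, "az": 0}]}}

```text
time: 1.8
tool_pos: [0.5844, 0.1826, 0.1143]
tool_rot: [-0.081, -0.7, -0.08, 0.705]
contact_force: [-0.3, -0.0, -0.7]
gripper_width: 1.001
```

```bash
python3 -c "
from h import *
f=cams.grab_frame('wrist');cv2.imwrite('pics/d1.png',f['img'])
go(.5875,.1834,.058,.226-np.pi/2)"
```

```text
t 1.85 pos [0.5862 0.183  0.1174] yawY -1.3425 j [0.18 0.12 1.73 0.   1.29 1.52] w 1.0 F [0.2 0.3 0.4]
xyz [ 2.374 -0.004 -0.061] a [0.026 0.038 0.002]
```

View pics/d1.png

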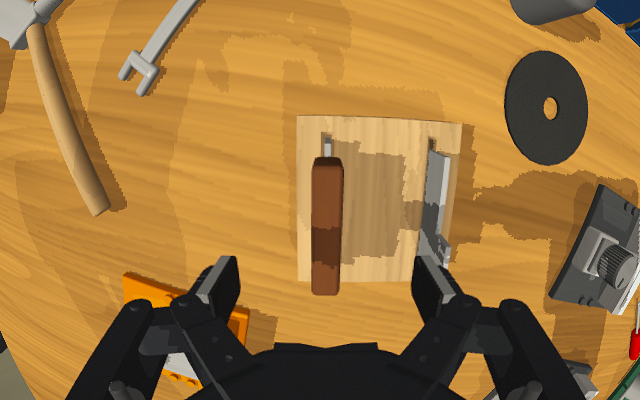

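The grip (326,225) is aligned and lies midway between the pads (centre u≈326), and the template is clear of the right finger.

>>> {"api": "drive_tool", "payload": {"series": [{"x": 1, "y": 0, "z": -0.04, "ax": 0, "ay": 0, "az": 0}, {"x": 1.8, "y": 0, "z": -0.04, "ax": 0, "ay": 0, "az": 0}, {"x": 2.35, "y": 0, "z": -0.04, "ax": 0, "ay": 0, "az": 0}, {"x": 2.35, "y": 0, "z": -0.04, "ax": 0, "ay": 0, "az": 0}, {"x": 2.35, "y": 0, "z": -0.04, "ax": 0, "ay": 0, "az": 0}]}}

```text
time: 2.27
tool_pos: [0.5888, 0.1836, 0.0611]
tool_rot: [0.08, 0.703, 0.08, -0.702]
contact_force: [-0.6, 0.2, 0.4]
gripper_width: 0.999
```

>>> {"api": "drive_tool", "payload": {"series": [{"x": 0, "y": 0, "z": 0, "ax": 0, "ay": 0, "az": 0}, {"x": 0, "y": 0, "z": 0, "ax": 0, "ay": 0, "az": 0}, {"x": 0, "y": 0, "z": 0, "ax": 0, "ay": 0, "az": 0}, {"x": 0, "y": 0, "z": 0, "ax": 0, "ay": 0, "az": 0}, {"x": 0, "y": 0, "z": 0, "ax": 0, "ay": 0, "az": 0}], "hand": 0}}

```text
time: 2.68
tool_pos: [0.5886, 0.1835, 0.0608]
tool_rot: [0.08, 0.703, 0.08, -0.702]
contact_force: [-0.1, -0.3, 0.7]
gripper_width: 0.3
```

>>> {"api": "drive_tool", "payload": {"series": [{"x": 0, "y": 0, "z": 0, "ax": 0, "ay": 0, "az": 0}, {"x": 0, "y": 0, "z": 0, "ax": 0, "ay": 0, "az": 0}, {"x": 0, "y": 0, "z": 0, "ax": 0, "ay": 0, "az": 0}, {"x": 0, "y": 0, "z": 0, "ax": 0, "ay": 0, "az": 0}]}}

```text
time: 3.02
tool_pos: [0.5887, 0.1835, 0.0607]
tool_rot: [0.08, 0.703, 0.08, -0.702]
contact_force: [-0.6, 0.2, 3.1]
gripper_width: 0.199
```

```bash
python3 -c "
from h import *
f=cams.grab_frame('side');cv2.imwrite('pics/d2.png',f['img'][100:330,150:400])
f=cams.grab_frame('wrist');cv2.imwrite('pics/d3.png',f['img'])
go(.5875,.1834,.058,.226-np.pi/2)"
```

```text
t 3.12 pos [0.5887 0.1835 0.0607] yawY -1.3439 j [ 0.18  0.19  1.76 -0.    1.19  1.53] w 0.197 F [0.2 0.  4.7]
xyz [ 0.107 -0.008  0.047] a [ 0.01  -0.012 -0.002]
```

View pics/d3.png

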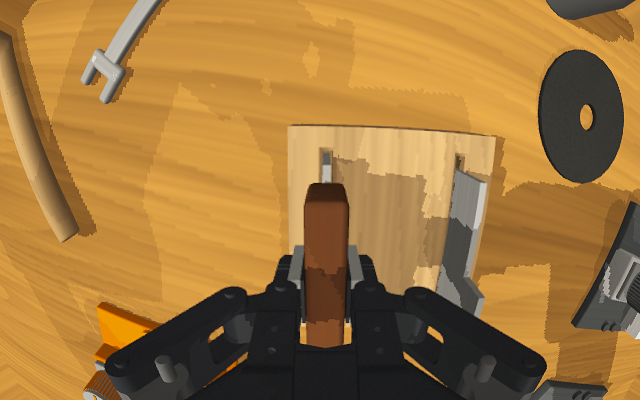

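View pics/d2.png

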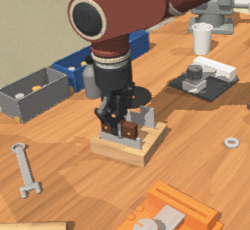

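>>> {"api": "drive_tool", "payload": {"series": [{"x": -0.4, "y": 0, "z": 0, "ax": 0, "ay": 0, "az": 0}, {"x": -1, "y": 0, "z": 0, "ax": 0, "ay": 0, "az": 0}, {"x": -2.1, "y": 0, "z": 0, "ax": 0, "ay": 0, "az": 0}, {"x": -3.4, "y": 0, "z": 0, "ax": 0, "ay": 0, "az": 0}, {"x": -4.6, "y": 0, "z": 0, "ax": 0, "ay": 0, "az": 0}]}}

```text
time: 3.53
tool_pos: [0.587, 0.1833, 0.1752]
tool_rot: [-0.08, -0.701, -0.08, 0.704]
contact_force: [1.0, 0.7, -1.0]
gripper_width: 0.203
```

```bash
python3 -c "
from h import *
f=cams.grab_frame('wrist');cv2.imwrite('pics/e1.png',f['img'])
go(.597,-.239,.18,-.0466-np.pi/2)"
```

```text
t 3.58 pos [0.591  0.1841 0.1837] yawY -1.3437 j [0.18 0.07 1.68 0.   1.39 1.53] w 0.194 F [2.9 1.3 4.5]
xyz [ 0.121 16.544  3.577] a [ 3.136 -0.109  0.012]
```

View pics/e1.png

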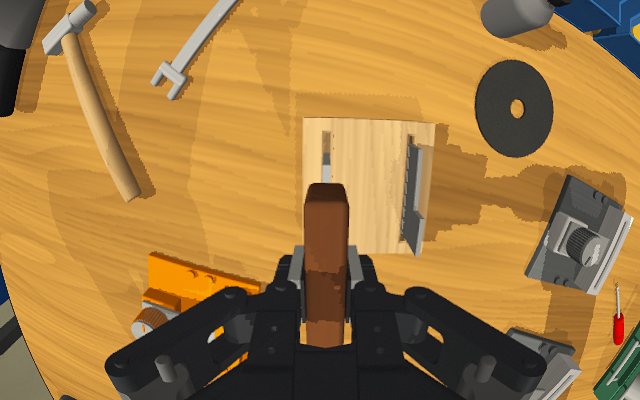

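>>> {"api": "drive_tool", "payload": {"series": [{"x": 0, "y": 0.7, "z": 0.2, "ax": 0.2, "ay": 0, "az": 0}, {"x": 0, "y": 2, "z": 0.5, "ax": 0.5, "ay": 0, "az": 0}, {"x": 0, "y": 3.3, "z": 0.8, "ax": 0.8, "ay": 0, "az": 0}, {"x": 0, "y": 4.6, "z": 1, "ax": 1.1, "ay": 0, "az": 0}, {"x": 0, "y": 5.9, "z": 1.3, "ax": 1.4, "ay": 0, "az": 0}]}}

```text
time: 4.0
tool_pos: [0.5889, 0.0313, 0.1743]
tool_rot: [-0.037, -0.706, -0.037, 0.707]
contact_force: [0.4, -0.3, -1.5]
gripper_width: 0.202
```

```bash
python3 -c "
from h import *
go(.597,-.239,.18,-.0466-np.pi/2)"
```

```text
t 4.0 pos [0.5889 0.0313 0.1743] yawY -1.4667 j [-0.07  0.01  1.75  0.    1.38  1.39] w 0.202 F [ 0.4 -0.3 -1.5]
xyz [-0.23  10.787  0.803] a [1.727 0.016 0.003]
```

>>> {"api": "drive_tool", "payload": {"series": [{"x": -0.2, "y": 1.2, "z": 0.1, "ax": 0.4, "ay": 0, "az": 0}, {"x": -0.2, "y": 2.5, "z": 0.2, "ax": 0.8, "ay": 0, "az": 0}, {"x": -0.2, "y": 3.8, "z": 0.3, "ax": 1.2, "ay": 0, "az": 0}, {"x": -0.2, "y": 5, "z": 0.4, "ax": 1.5, "ay": 0, "az": 0}, {"x": -0.2, "y": 6, "z": 0.5, "ax": 1.7, "ay": 0, "az": 0}]}}

```text
time: 4.42
tool_pos: [0.5921, -0.12, 0.1793]
tool_rot: [0.016, -0.706, 0.016, 0.707]
contact_force: [0.5, 0.2, -0.9]
gripper_width: 0.2
```

```bash
python3 -c "
from h import *
go(.597,-.239,.18,-.0466-np.pi/2)
f=cams.grab_frame('wrist');cv2.imwrite('pics/e2.png',f['img'])"
```

```text
t 4.42 pos [ 0.5921 -0.12    0.1793] yawY -1.6166 j [-0.32  0.04  1.71 -0.    1.39  1.29] w 0.2 F [ 0.5  0.2 -0.9]
xyz [-0.027  4.747 -0.413] a [0.009 0.017 0.002]
```

View pics/e2.png

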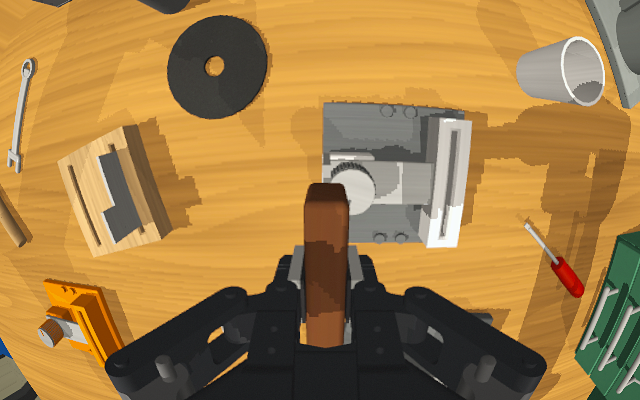

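The jig's slot is seen clearly at (453,135)–(443,238); the nut is at (355,188).

```bash
python3 -c "
from h import *
f=cams.grab_frame('wrist')
crop(f,310,90,480,260,4.5,'pics/e3.png');crop(f,285,170,365,355,3.2,'pics/e4.png')"
```

```text
(no output)
```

View pics/e3.png

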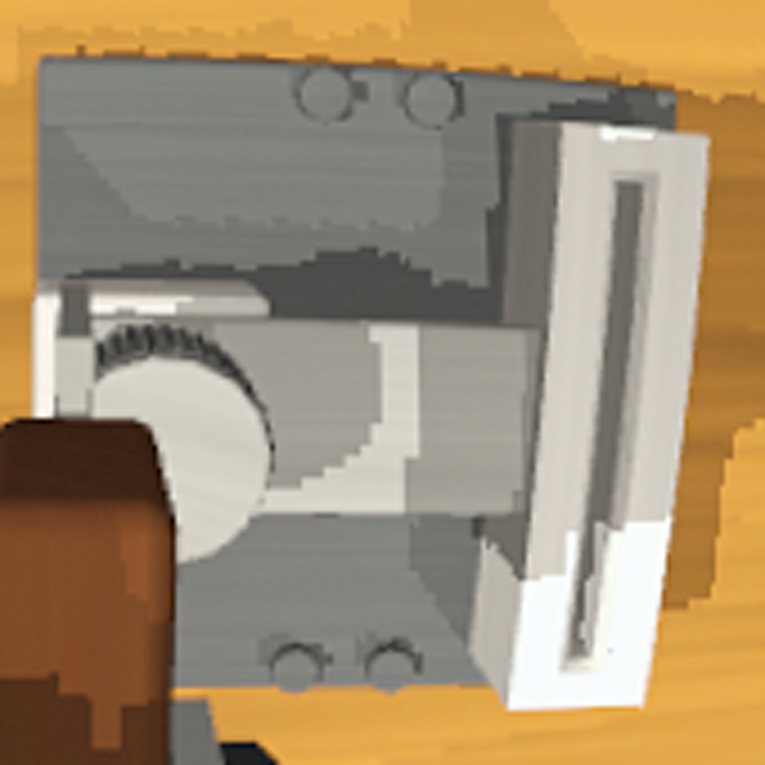

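View pics/e4.png

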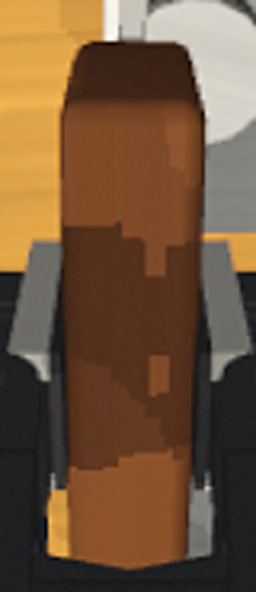

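```bash
python3 - <<'E'
from h import *
f=cams.grab_frame('wrist')
s=sensors.state();print(s["tool_pos"])
w=lambda L,k,u,v:[((a+.5)/k-.5+u,(b+.5)/k-.5+v) for a,b in L]
h=.045
L=[(.065,-.033,h),(.065,-.067,h),(-.065,-.033,h),(-.065,-.067,h),(.0565,-.0443,h),(.0565,-.0557,h),(-.0565,-.0443,h),(-.0565,-.0557,h)]
px=w([(562,122),(710,137),(508,710),(643,706),(614,175),(660,175),(562,672),(600,672)],4.5,310,90)
p,r=fit([(f,True,L,px)],[.6,-.19,-.046]);print("jig",p,r.round(1).tolist(),pose(p,[(0,-.05,.017),(0,.05,.04)]))
z=s["tool_pos"][2]+.0313
g,r=fit([(f,True,[(.042,.009,z),(.042,-.009,z),(-.042,.009,z),(-.042,-.009,z)],w([(63,100),(203,103),(70,560),(187,560)],3.2,285,170))],[.592,-.12,-.046])
print("grip",g,r.round(1).tolist())
go(*pose(p,[(0,-.05,.17)])[0],p[2]-np.pi/2)
E
```

```text
[ 0.59223095 -0.119491    0.17924308]
jig [ 0.5959175  -0.18814508 -0.05932188] [[0.4, 0.3], [0.1, -0.0], [-0.1, 0.0], [-0.0, 0.1], [-0.5, -1.5], [0.1, -0.6], [-0.7, 0.7], [1.0, 0.5]] [[ 0.59295314 -0.23805713  0.017     ]
 [ 0.59888185 -0.13823303  0.04      ]]
grip [ 0.59148317 -0.12098008 -0.05674804] [[-1.9, -0.3], [2.5, -0.9], [0.2, 17.4], [-0.3, 17.6]]
t 4.57 pos [ 0.5922 -0.1195  0.1792] yawY -1.6173 j [-0.32  0.04  1.71  0.    1.39  1.29] w 0.206 F [-0.3 -0.3 -1.5]
xyz [ 0.366  4.736 -0.25 ] a [0.147 0.019 0.008]
```

>>> {"api": "drive_tool", "payload": {"series": [{"x": 0, "y": 1.2, "z": -0.1, "ax": 0.1, "ay": 0, "az": 0}, {"x": 0, "y": 2.5, "z": -0.2, "ax": 0.1, "ay": 0, "az": 0}, {"x": 0.2, "y": 3.7, "z": -0.28, "ax": 0.15, "ay": 0, "az": 0}, {"x": 0.5, "y": 4.5, "z": -0.28, "ax": 0.15, "ay": 0, "az": 0}, {"x": 1, "y": 4.72, "z": -0.28, "ax": 0.15, "ay": 0, "az": 0}]}}

```text
time: 4.98
tool_pos: [0.5953, -0.2384, 0.1559]
tool_rot: [-0.02, 0.708, -0.021, -0.706]
contact_force: [0.1, -0.1, -2.0]
gripper_width: 0.197
```

>>> {"api": "drive_tool", "payload": {"series": [{"x": 0.5, "y": 0, "z": 0, "ax": 0, "ay": 0, "az": 0}, {"x": 0.9, "y": 0, "z": 0, "ax": 0, "ay": 0, "az": 0}, {"x": 0.9, "y": 0, "z": 0, "ax": 0, "ay": 0, "az": 0}, {"x": 0.9, "y": 0, "z": 0, "ax": 0, "ay": 0, "az": 0}]}}

```text
time: 5.32
tool_pos: [0.5941, -0.2342, 0.1308]
tool_rot: [0.02, -0.706, 0.019, 0.708]
contact_force: [0.6, 0.2, -0.6]
gripper_width: 0.201
```

```bash
python3 -c "
from h import *
go(.594,-.2375,.12,-.0585-np.pi/2)
f=cams.grab_frame('wrist');cv2.imwrite('pics/f1.png',f['img']);crop(f,270,110,380,260,4,'pics/f2.png')
g=cams.grab_frame('scene');crop(g,220,190,340,310,5,'pics/f3.png')
g=cams.grab_frame('side');crop(g,290,100,410,210,5,'pics/f4.png')
"
```

```text
t 5.32 pos [ 0.5941 -0.2342  0.1308] yawY -1.6257 j [-0.49  0.16  1.66  0.    1.32  1.13] w 0.201 F [ 0.6  0.2 -0.6]
xyz [ 0.432  0.132 -0.004] a [0.041 0.033 0.02 ]
```

View pics/f1.png

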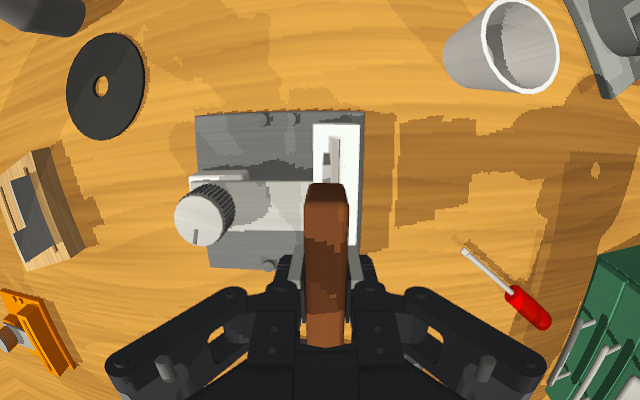

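View pics/f2.png

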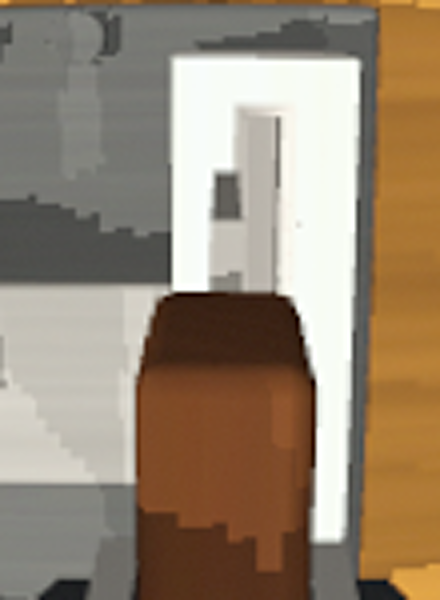

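View pics/f3.png

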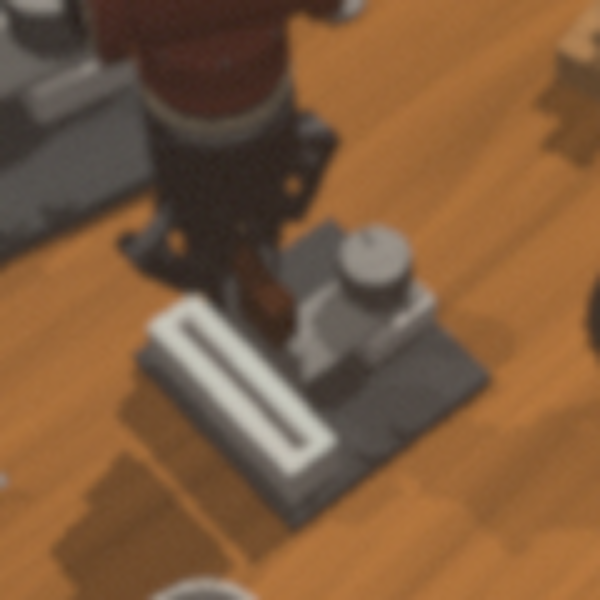

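View pics/f4.png

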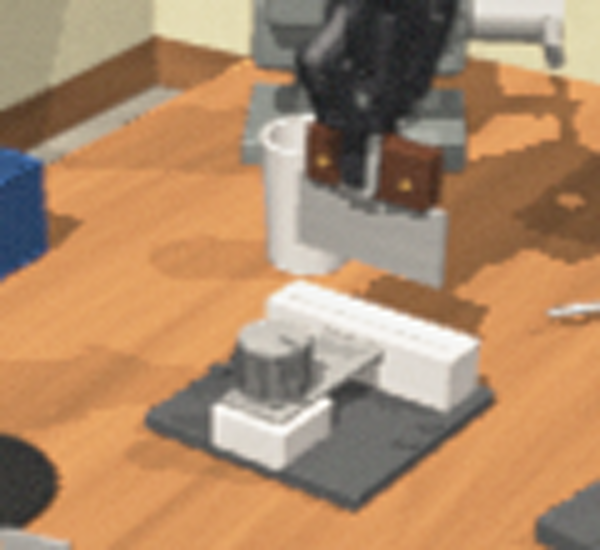

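```bash
python3 - <<'E'
from h import *
f=cams.grab_frame('wrist')
s=sensors.state();print(s["tool_pos"],s["time"])
w=lambda L,k,u,v:[((a+.5)/k-.5+u,(b+.5)/k-.5+v) for a,b in L]
h=.045
L=[(.065,-.033,h),(.065,-.067,h),(-.065,-.067,h),(.0565,-.0443,h),(.0565,-.0557,h)]
px=w([(172,57),(361,58),(345,543),(235,105),(296,107)],4,270,110)
p,r=fit([(f,True,L,px)],[.596,-.188,-.058]);print("jig",p,r.round(1).tolist(),pose(p,[(0,-.05,.017),(0,.05,.04)]))
zb=s["tool_pos"][2]-.0487
for z in (zb,zb+.02):print([onplane(f,*w([q],4,270,110)[0],z,True).round(4) for q in((214,172),(227,172),(240,172))])
x=pose([s["tool_pos"][0],s["tool_pos"][1],-.055],[(.049,y,0) for y in(-.002,.002)]);x[:,2]=zb
print(x,((proj(f,x,True)-[270,110])*4).round())
E
```

```text
[ 0.59554129 -0.23587184  0.13370969] 5.5167
jig [ 0.5966046  -0.1939405  -0.04385181] [[0.4, 0.4], [-0.9, -0.1], [0.0, 33.8], [0.1, -0.4], [0.2, -1.0]] [[ 0.59441271 -0.24389243  0.017     ]
 [ 0.59879649 -0.14398856  0.04      ]]
[array([ 0.6439, -0.2365,  0.085 ]), array([ 0.6437, -0.2385,  0.085 ]), array([ 0.6436, -0.2406,  0.085 ])]
[array([ 0.6466, -0.2368,  0.105 ]), array([ 0.6465, -0.2386,  0.105 ]), array([ 0.6464, -0.2404,  0.105 ])]
[[ 0.64435725 -0.24056246  0.08500969]
 [ 0.64457714 -0.23656851  0.08500969]] [[238. 166.]
 [212. 166.]]
```

```bash
python3 - <<'E'
from h import *
go(.594,-.2375,.12,-.0585-np.pi/2)
f=cams.grab_frame('wrist');crop(f,270,110,380,260,4,'pics/g2.png')
go(.594,-.2375,.12,-.0585-np.pi/2)
E
```

```text
t 5.52 pos [ 0.5955 -0.2359  0.1337] yawY -1.6266 j [-0.49  0.16  1.66  0.    1.32  1.13] w 0.203 F [-0.9 -1.1 -1.5]
xyz [0.548 0.068 0.059] a [ 0.031 -0.02  -0.008]
t 5.57 pos [ 0.5955 -0.236   0.1337] yawY -1.6268 j [-0.49  0.16  1.66  0.    1.32  1.13] w 0.205 F [ 0.2 -0.  -1.4]
xyz [0.548 0.061 0.056] a [ 0.028 -0.019 -0.008]
```

View pics/g2.png

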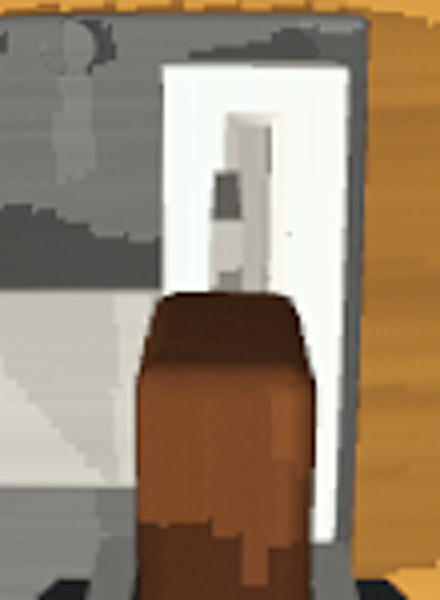

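```bash
python3 - <<'E'
from h import *
f=cams.grab_frame('wrist')
C=lambda P:((proj(f,P,True)-[270,110]+.5)*4-.5).round()
h=.045
L=[(.065,-.033,h),(.065,-.067,h),(.0565,-.0443,h),(.0565,-.0557,h),(-.055,-.067,h)]
for p in([.5959,-.18815,-.0593],[.597,-.1885,-.055]):print(C(pose(p,L)).tolist())
w=lambda L,k,u,v:[((a+.5)/k-.5+u,(b+.5)/k-.5+v) for a,b in L]
M=w([(162,66),(349,68),(225,113),(287,114)],4,270,110)
def res(q):
    r=(proj(f,pose(q,L[:4]),True)-M).ravel()
    a=proj(f,pose(q,[(-.055,-.067,h)]),True)[0]; e=w([(349,68),(334,540)],4,270,110);e0,e1=map(np.array,e);d=(e1-e0)/np.linalg.norm(e1-e0)
    return np.r_[r,3*np.cross(d,a-e0)]
s=least_squares(res,[.596,-.188,-.058]);print(s.x,s.fun.round(1),pose(s.x,[(0,-.05,.017),(0,.05,.04)]))
E
```

```text
[[145.0, 68.0], [329.0, 68.0], [206.0, 113.0], [268.0, 113.0], [313.0, 647.0]]
[[145.0, 61.0], [329.0, 61.0], [207.0, 106.0], [268.0, 106.0], [316.0, 641.0]]
[ 0.59563487 -0.19172343 -0.057112  ] [ 0.5  0.3 -0.3  0.1  0.  -0.1 -0.1 -0.3  0. ] [[ 0.59278082 -0.24164191  0.017     ]
 [ 0.59848892 -0.14180495  0.04      ]]<stdin>:12: DeprecationWarning: Arrays of 2-dimensional vectors are deprecated. Use arrays of 3-dimensional vectors instead. (deprecated in NumPy 2.0)
```

>>> {"api": "drive_tool", "payload": {"series": [{"x": 0.3, "y": 0.21, "z": 0.06, "ax": 0, "ay": 0, "az": 0}, {"x": 0.7, "y": 0.21, "z": 0.06, "ax": 0, "ay": 0, "az": 0}, {"x": 1.1, "y": 0.21, "z": 0.06, "ax": 0, "ay": 0, "az": 0}, {"x": 1.1, "y": 0.21, "z": 0.06, "ax": 0, "ay": 0, "az": 0}, {"x": 1.1, "y": 0.21, "z": 0.06, "ax": 0, "ay": 0, "az": 0}]}}

```text
time: 6.03
tool_pos: [0.5919, -0.2409, 0.1029]
tool_rot: [0.021, -0.706, 0.02, 0.708]
contact_force: [0.1, 0.1, -0.4]
gripper_width: 0.201
```

```bash
python3 - <<'E'
from h import *
cams.grab_frame('wrist');cams.grab_frame('wrist')
go(.594,-.2415,.12,-.0575-np.pi/2)
f=cams.grab_frame('wrist');crop(f,270,110,380,260,4,'pics/g3.png')
g=cams.grab_frame('side');crop(g,290,100,410,210,5,'pics/g4.png')
g=cams.grab_frame('scene');crop(g,220,190,340,310,5,'pics/g5.png')
E
```

```text
t 6.13 pos [ 0.593  -0.2414  0.1048] yawY -1.6276 j [-0.5   0.19  1.68  0.    1.27  1.12] w 0.197 F [-0.8  0.2 -1.7]
xyz [-0.608  0.001 -0.041] a [0.008 0.004 0.002]
```

View pics/g3.png

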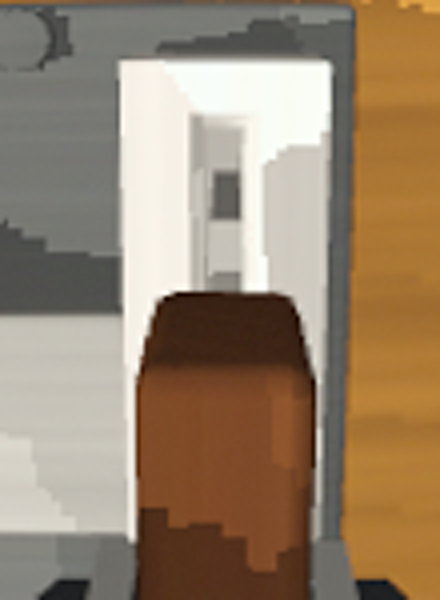

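View pics/g4.png

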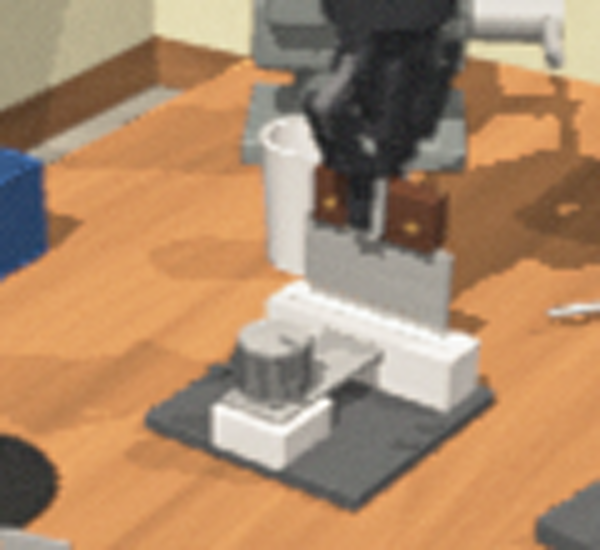

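View pics/g5.png

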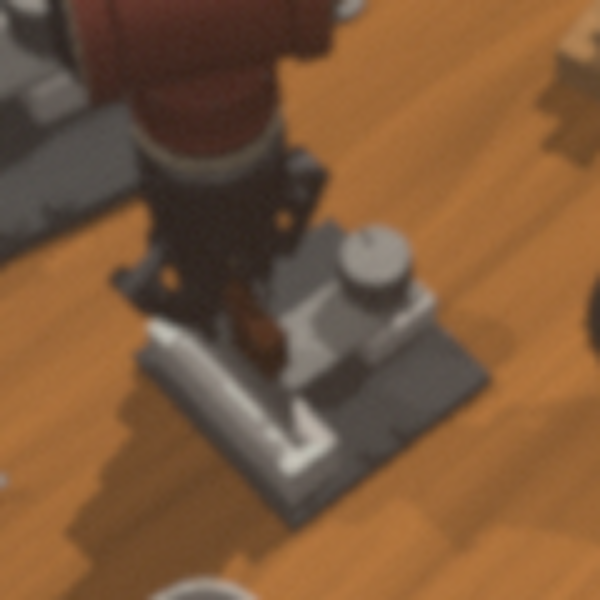

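```bash
python3 - <<'E'
from h import *
f=cams.grab_frame('wrist');s=sensors.state()
w=lambda L,k,u,v:[((a+.5)/k-.5+u,(b+.5)/k-.5+v) for a,b in L]
h=.045;L=[(.065,-.033,h),(.065,-.067,h),(.0565,-.0443,h),(.0565,-.0557,h)]
M=np.array(w([(119,61),(331,62),(190,114),(257,114)],4,270,110))
q,r=fit([(f,True,L,M)],[.596,-.19,-.0575]);print(q,r.round(1).tolist())
def res(q):return (proj(f,pose([q[0],q[1],-.0575],L),True)-M).ravel()
a=least_squares(res,[.596,-.19]).x;a=[*a,-.0575];print(a,pose(a,[(0,-.05,.017),(0,.05,.04)]))
zb=s["tool_pos"][2]-.0487
e=onplane(f,*w([(227,172)],4,270,110)[0],zb,True);print("plate end",e,"centre",e[:2]-.05*np.array([np.cos(.0575),-np.sin(.0575)]),"tcp",s["tool_pos"])
E
```

```text
[ 0.59652713 -0.19120352 -0.06299315] [[0.2, 0.1], [-0.5, 0.2], [-0.2, -0.2], [0.5, -0.1]]
[np.float64(0.5962328474191781), np.float64(-0.19151920748215764), -0.0575] [[ 0.59335943 -0.24143657  0.017     ]
 [ 0.59910626 -0.14160184  0.04      ]]
plate end [ 0.64164921 -0.24462753  0.05700257] centre [ 0.59173184 -0.24175412] tcp [ 0.59341363 -0.2415742   0.10570257]
```

>>> {"api": "drive_tool", "payload": {"series": [{"x": 0, "y": -0.012, "z": -0.064, "ax": 0, "ay": 0, "az": 0}, {"x": 0.3, "y": -0.012, "z": -0.064, "ax": 0, "ay": 0, "az": 0}, {"x": 0.6, "y": -0.012, "z": -0.064, "ax": 0, "ay": 0, "az": 0}, {"x": 0.8, "y": -0.012, "z": -0.064, "ax": 0, "ay": 0, "az": 0}, {"x": 0.8, "y": -0.012, "z": -0.064, "ax": 0, "ay": 0, "az": 0}]}}

```text
time: 6.75
tool_pos: [0.5933, -0.2405, 0.0825]
tool_rot: [0.021, -0.706, 0.019, 0.708]
contact_force: [-0.4, 1.1, -2.5]
gripper_width: 0.197
```

```bash
python3 - <<'E'
from h import *
cams.grab_frame('wrist')
go(.595,-.2412,.0657,-.0585-np.pi/2)
f=cams.grab_frame('wrist');crop(f,270,110,380,260,4,'pics/h3.png')
g=cams.grab_frame('side');crop(g,290,100,410,210,5,'pics/h4.png')
E
```

```text
t 6.8 pos [ 0.5936 -0.2407  0.0833] yawY -1.6275 j [-0.5   0.22  1.69 -0.    1.24  1.13] w 0.204 F [ 0.2 -0.9 -1.5]
xyz [ 0.702  0.016 -0.058] a [0.02  0.031 0.014]
```

View pics/h3.png

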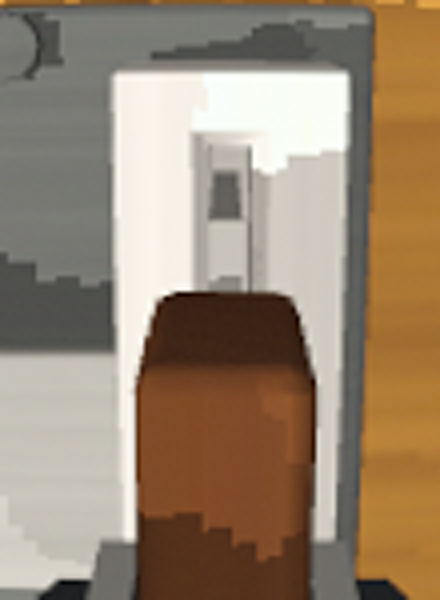

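View pics/h4.png

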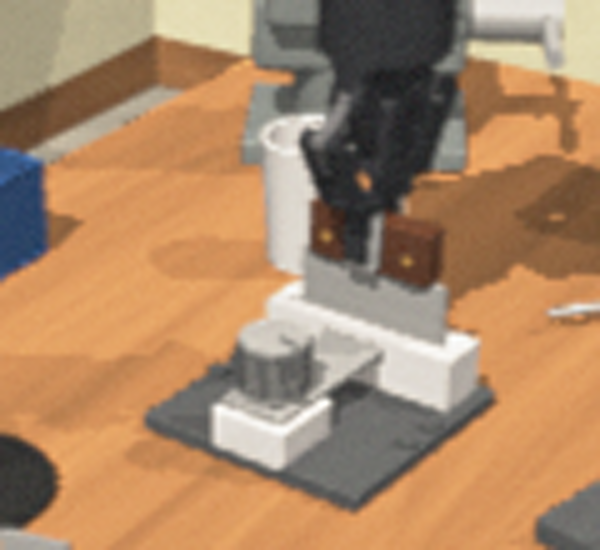

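The blade is 10 mm into the slot with no side force (plate at (227,195) between the walls). Lowering to the floor.

>>> {"api": "drive_tool", "payload": {"series": [{"x": 0.2, "y": 0, "z": -0.02, "ax": 0, "ay": 0, "az": 0}, {"x": 0.4, "y": 0, "z": -0.02, "ax": 0, "ay": 0, "az": 0}, {"x": 0.55, "y": 0, "z": -0.02, "ax": 0, "ay": 0, "az": 0}, {"x": 0.65, "y": 0, "z": -0.02, "ax": 0, "ay": 0, "az": 0}, {"x": 0.7, "y": 0, "z": -0.02, "ax": 0, "ay": 0, "az": 0}]}}

```text
time: 7.32
tool_pos: [0.5947, -0.241, 0.0667]
tool_rot: [0.02, -0.706, 0.02, 0.707]
contact_force: [-0.0, -0.2, -2.0]
gripper_width: 0.202
```

```bash
python3 - <<'E'
from h import *
cams.grab_frame('wrist');cams.grab_frame('wrist')
go(.595,-.2412,.0657,-.0585-np.pi/2)
g=cams.grab_frame('side');crop(g,290,100,410,210,5,'pics/i4.png')
E
```

```text
t 7.42 pos [ 0.5948 -0.2411  0.067 ] yawY -1.6275 j [-0.5   0.24  1.69 -0.    1.21  1.13] w 0.2 F [ 0.5 -0.2 -1.9]
xyz [ 0.053  0.003 -0.007] a [0.02  0.009 0.004]
```

View pics/i4.png

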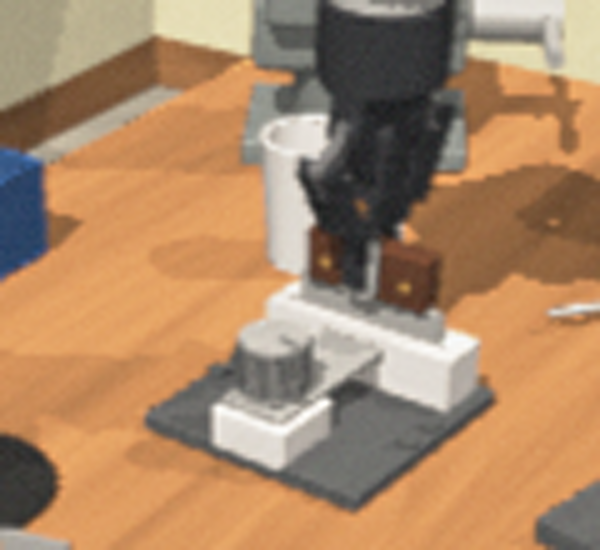

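Still 1–2 mm to go; pressing gently until contact.

>>> {"api": "drive_tool", "payload": {"series": [{"x": 0.05, "y": 0, "z": 0, "ax": 0, "ay": 0, "az": 0}, {"x": 0.1, "y": 0, "z": 0, "ax": 0, "ay": 0, "az": 0}, {"x": 0.1, "y": 0, "z": 0, "ax": 0, "ay": 0, "az": 0}]}}

```text
time: 7.72
tool_pos: [0.5955, -0.2415, 0.0657]
tool_rot: [-0.02, 0.707, -0.02, -0.707]
contact_force: [-0.5, 0.8, 1.3]
gripper_width: 0.204
```

>>> {"api": "drive_tool", "payload": {"series": [{"x": 0.05, "y": 0, "z": 0, "ax": 0, "ay": 0, "az": 0}, {"x": 0.05, "y": 0, "z": 0, "ax": 0, "ay": 0, "az": 0}]}}

```text
time: 7.88
tool_pos: [0.5955, -0.2415, 0.0657]
tool_rot: [-0.02, 0.707, -0.02, -0.707]
contact_force: [-3.8, 1.4, 7.4]
gripper_width: 0.201
```

On the floor (7 N). Releasing.

>>> {"api": "drive_tool", "payload": {"series": [{"x": 0, "y": 0, "z": 0, "ax": 0, "ay": 0, "az": 0}, {"x": 0, "y": 0, "z": 0, "ax": 0, "ay": 0, "az": 0}, {"x": 0, "y": 0, "z": 0, "ax": 0, "ay": 0, "az": 0}, {"x": 0, "y": 0, "z": 0, "ax": 0, "ay": 0, "az": 0}, {"x": 0, "y": 0, "z": 0, "ax": 0, "ay": 0, "az": 0}], "hand": 1}}

```text
time: 8.3
tool_pos: [0.595, -0.2412, 0.0635]
tool_rot: [0.02, -0.707, 0.02, 0.707]
contact_force: [0.4, -0.4, -1.2]
gripper_width: 0.898
```

>>> {"api": "drive_tool", "payload": {"series": [{"x": 0, "y": 0, "z": 0, "ax": 0, "ay": 0, "az": 0}, {"x": 0, "y": 0, "z": 0, "ax": 0, "ay": 0, "az": 0}, {"x": 0, "y": 0, "z": 0, "ax": 0, "ay": 0, "az": 0}, {"x": 0, "y": 0, "z": 0, "ax": 0, "ay": 0, "az": 0}, {"x": 0, "y": 0, "z": 0, "ax": 0, "ay": 0, "az": 0}]}}

```text
time: 8.72
tool_pos: [0.5951, -0.2412, 0.0638]
tool_rot: [-0.02, 0.707, -0.02, -0.707]
contact_force: [0.8, -0.2, 0.0]
gripper_width: 0.999
```

>>> {"api": "drive_tool", "payload": {"series": [{"x": -0.5, "y": 0, "z": 0, "ax": 0, "ay": 0, "az": 0}, {"x": -1.5, "y": 0, "z": 0, "ax": 0, "ay": 0, "az": 0}, {"x": -2.8, "y": 0, "z": 0, "ax": 0, "ay": 0, "az": 0}, {"x": -4, "y": 0, "z": 0, "ax": 0, "ay": 0, "az": 0}, {"x": -4, "y": 0, "z": 0, "ax": 0, "ay": 0, "az": 0}]}}

```text
time: 9.13
tool_pos: [0.5991, -0.2433, 0.1736]
tool_rot: [-0.018, 0.711, -0.022, -0.702]
contact_force: [1.2, -0.9, 0.5]
gripper_width: 0.998
```

```bash
python3 - <<'E'
from h import *
cams.grab_frame('wrist')
go(.595,-.2412,.0657,-.0585-np.pi/2)
f=cams.grab_frame('wrist');crop(f,160,90,420,280,3,'pics/j3.png')
g=cams.grab_frame('side');crop(g,290,100,410,210,5,'pics/j4.png')
E
```

```text
t 9.18 pos [ 0.598  -0.2428  0.1706] yawY -1.6275 j [-0.5   0.14  1.63  0.    1.37  1.13] w 1.0 F [0.3 0.4 0. ]
xyz [ 4.193 -0.074  0.161] a [ 0.021 -0.108 -0.051]
```

View pics/j3.png

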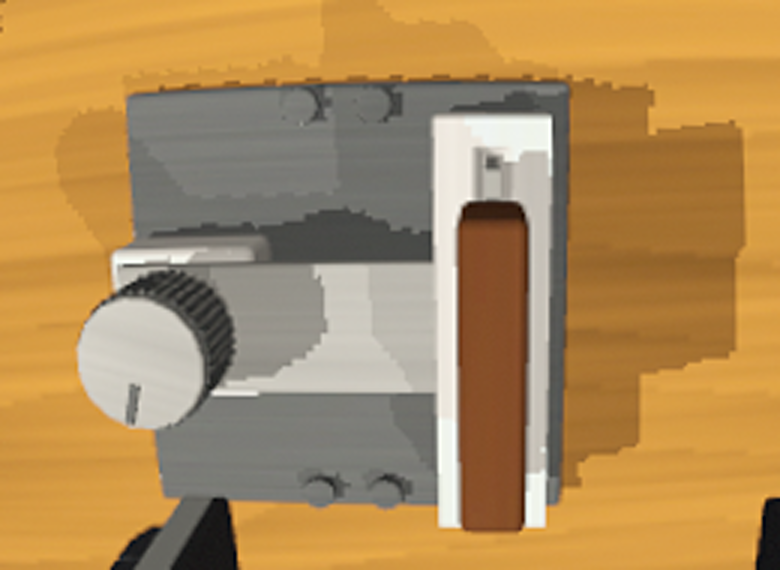

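View pics/j4.png

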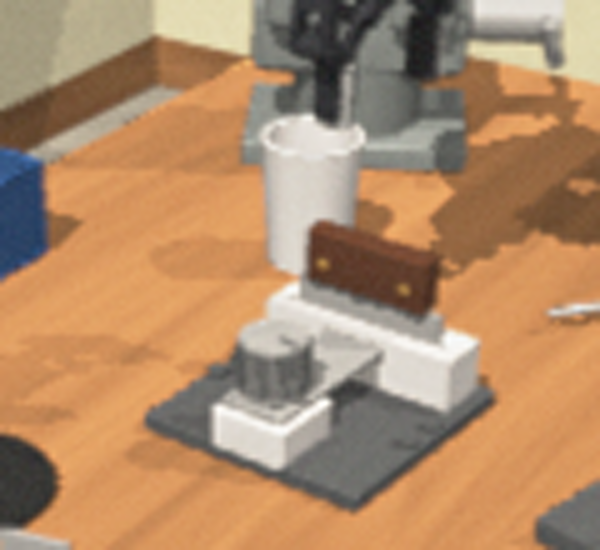

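The scraper stands home in the slot, released and upright. The nut's index bar points at the jig's −x (about 3.0 rad unscrewed). Now over the nut, turning the tool anticlockwise.

>>> {"api": "drive_tool", "payload": {"series": [{"x": 0, "y": -0.9, "z": 0, "ax": -1.4, "ay": 0, "az": 0}, {"x": 0, "y": -2, "z": 0.05, "ax": -2.8, "ay": 0, "az": 0}, {"x": 0, "y": -3, "z": 0.1, "ax": -4.2, "ay": 0, "az": 0}, {"x": 0, "y": -3.8, "z": 0.1, "ax": -5.6, "ay": 0, "az": 0}, {"x": 0, "y": -4.05, "z": 0.1, "ax": -7, "ay": 0, "az": 0}]}}

```text
time: 9.7
tool_pos: [0.5971, -0.1369, 0.1616]
tool_rot: [-0.195, -0.678, -0.197, 0.68]
contact_force: [0.0, -0.3, -0.8]
gripper_width: 0.997
```

>>> {"api": "drive_tool", "payload": {"series": [{"x": 0, "y": 0, "z": 0, "ax": -1.4, "ay": 0, "az": 0}, {"x": 0, "y": 0, "z": 0, "ax": -2.8, "ay": 0, "az": 0}, {"x": 0, "y": 0, "z": 0, "ax": -4.2, "ay": 0, "az": 0}, {"x": 0, "y": 0, "z": 0, "ax": -5.6, "ay": 0, "az": 0}, {"x": 0, "y": 0, "z": 0, "ax": -7, "ay": 0, "az": 0}]}}

```text
time: 10.12
tool_pos: [0.5972, -0.1395, 0.1616]
tool_rot: [-0.39, -0.588, -0.392, 0.59]
contact_force: [-0.4, -0.3, -0.1]
gripper_width: 0.998
```

>>> {"api": "drive_tool", "payload": {"series": [{"x": 0, "y": 0, "z": 0, "ax": -1.4, "ay": 0, "az": 0}, {"x": 0, "y": 0, "z": 0, "ax": -2.8, "ay": 0, "az": 0}, {"x": 0, "y": 0, "z": 0, "ax": -4.2, "ay": 0, "az": 0}, {"x": 0, "y": 0, "z": 0, "ax": -5.6, "ay": 0, "az": 0}, {"x": 0, "y": 0, "z": 0, "ax": -7, "ay": 0, "az": 0}]}}

```text
time: 10.53
tool_pos: [0.5971, -0.1396, 0.1616]
tool_rot: [0.549, 0.444, 0.551, -0.445]
contact_force: [0.2, -0.2, 0.4]
gripper_width: 1.0
```

>>> {"api": "drive_tool", "payload": {"series": [{"x": 0, "y": 0, "z": 0, "ax": -1.4, "ay": 0, "az": 0}, {"x": 0, "y": 0, "z": 0, "ax": -2.8, "ay": 0, "az": 0}, {"x": 0, "y": 0, "z": 0, "ax": -4.2, "ay": 0, "az": 0}, {"x": 0, "y": 0, "z": 0, "ax": -5.6, "ay": 0, "az": 0}, {"x": 0, "y": 0, "z": 0, "ax": -7, "ay": 0, "az": 0}]}}

```text
time: 10.95
tool_pos: [0.5971, -0.1396, 0.1616]
tool_rot: [0.657, 0.259, 0.66, -0.259]
contact_force: [-0.0, -0.4, 0.2]
gripper_width: 0.999
```

```bash
python3 - <<'E'
from h import *
cams.grab_frame('wrist');cams.grab_frame('wrist')
f=cams.grab_frame('wrist');cv2.imwrite('pics/k1.png',f['img'])
go(.599,-.1415,.17,1)
E
```

```text
t 11.1 pos [ 0.5974 -0.1397  0.1621] yawY 0.813 j [-0.35  0.08  1.7   0.    1.36 -1.16] w 1.003 F [ 0.5 -0.1 -0.1]
xyz [-0.317 -0.01   0.095] a [-2.143 -0.034  0.01 ]
```

View pics/k1.png

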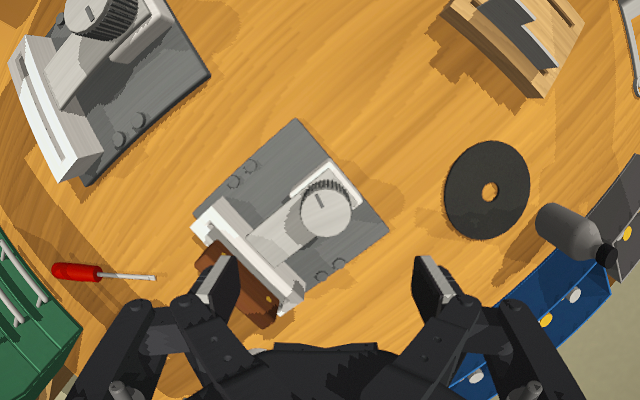

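```bash
python3 - <<'E'
from h import *
f=cams.grab_frame('wrist');crop(f,280,150,380,260,6,'pics/k2.png')
E
```

```text
(no output)
```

View pics/k2.png

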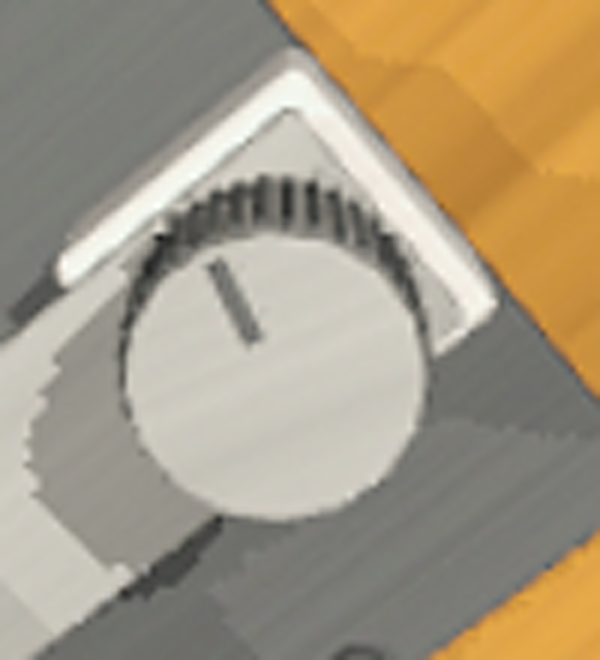

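```bash
python3 - <<'E'
from h import *
f=cams.grab_frame('wrist')
w=lambda a,b:((a+.5)/6-.5+280,(b+.5)/6-.5+150)
z=.077
P=[onplane(f,*w(*q),z,True) for q in[(125,378),(427,378),(275,235),(275,520)]]
print(np.round(P,4),np.mean(P,0))
c=(P[0]+P[1]+P[2]+P[3])/4
a,b=[onplane(f,*w(*q),z+.001,True) for q in[(213,262),(255,340)]]
v=a-b;print("bar angle rel jig",np.arctan2(v[1],v[0])+.0585,np.arctan2((a-c)[1],(a-c)[0])+.0585)
go(c[0],c[1],.05,.813)
E
```

```text
[[ 0.5852 -0.1549  0.077 ]
 [ 0.6121 -0.1265  0.077 ]
 [ 0.5847 -0.1277  0.077 ]
 [ 0.613  -0.1545  0.077 ]] [ 0.59875199 -0.14087727  0.077     ]
bar angle rel jig 2.9143736126462096 2.900066545901047
t 11.2 pos [ 0.5978 -0.1398  0.1627] yawY 0.8134 j [-0.35  0.08  1.7  -0.    1.36 -1.16] w 1.001 F [-0.2  0.3  0. ]
xyz [ 4.509 -0.     0.065] a [ 0.004 -0.02   0.009]
```

>>> {"api": "drive_tool", "payload": {"series": [{"x": 1.2, "y": 0.01, "z": 0.065, "ax": 0, "ay": 0, "az": 0}, {"x": 2.4, "y": 0.01, "z": 0.065, "ax": 0, "ay": 0, "az": 0}, {"x": 3.4, "y": 0.01, "z": 0.065, "ax": 0, "ay": 0, "az": 0}, {"x": 4.1, "y": 0.01, "z": 0.065, "ax": 0, "ay": 0, "az": 0}, {"x": 4.4, "y": 0.01, "z": 0.065, "ax": 0, "ay": 0, "az": 0}]}}

```text
time: 11.62
tool_pos: [0.5972, -0.1401, 0.0497]
tool_rot: [0.655, 0.261, 0.659, -0.261]
contact_force: [-1.9, -0.3, -0.4]
gripper_width: 0.999
```

>>> {"api": "drive_tool", "payload": {"series": [{"x": 0, "y": 0, "z": 0, "ax": 0, "ay": 0, "az": 0}, {"x": 0, "y": 0, "z": 0, "ax": 0, "ay": 0, "az": 0}]}}

```text
time: 11.78
tool_pos: [0.5999, -0.141, 0.0541]
tool_rot: [0.657, 0.261, 0.657, -0.261]
contact_force: [-0.2, -1.0, 0.5]
gripper_width: 1.0
```

```bash
python3 - <<'E'
from h import *
f=cams.grab_frame('wrist');cv2.imwrite('pics/k3.png',f['img'])
go(.5988,-.141,.051,.813)
E
```

```text
t 11.83 pos [ 0.6007 -0.1413  0.0553] yawY 0.8154 j [-0.35  0.2   1.76  0.    1.18 -1.17] w 0.999 F [0.3 1.1 0.5]
xyz [ 0.17  -0.044 -0.064] a [ 0.027  0.023 -0.01 ]
```

View pics/k3.png

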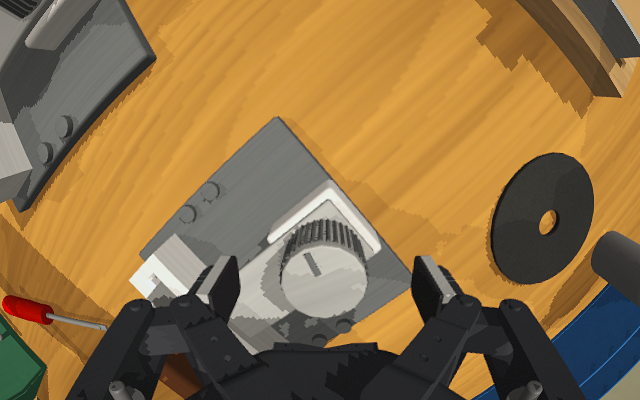

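>>> {"api": "drive_tool", "payload": {"series": [{"x": 0.1, "y": -0.04, "z": -0.06, "ax": 0, "ay": 0, "az": 0}, {"x": 0.1, "y": -0.04, "z": -0.06, "ax": 0, "ay": 0, "az": 0}, {"x": 0.1, "y": -0.04, "z": -0.06, "ax": 0, "ay": 0, "az": 0}, {"x": 0.1, "y": -0.04, "z": -0.06, "ax": 0, "ay": 0, "az": 0}, {"x": 0.1, "y": -0.04, "z": -0.06, "ax": 0, "ay": 0, "az": 0}]}}

```text
time: 12.25
tool_pos: [0.5982, -0.1407, 0.0518]
tool_rot: [0.658, 0.261, 0.657, -0.261]
contact_force: [0.4, -0.5, -0.1]
gripper_width: 1.0
```

```bash
python3 -c "
from h import *
go(.5988,-.141,.051,.813)"
```

```text
t 12.25 pos [ 0.5982 -0.1407  0.0518] yawY 0.8159 j [-0.35  0.2   1.77  0.    1.17 -1.17] w 1.0 F [ 0.4 -0.5 -0.1]
xyz [0.033 0.009 0.024] a [ 0.033  0.009 -0.004]
```

>>> {"api": "drive_tool", "payload": {"series": [{"x": 0, "y": 0, "z": 0, "ax": 0, "ay": 0, "az": 0}, {"x": 0, "y": 0, "z": 0, "ax": 0, "ay": 0, "az": 0}, {"x": 0, "y": 0, "z": 0, "ax": 0, "ay": 0, "az": 0}, {"x": 0, "y": 0, "z": 0, "ax": 0, "ay": 0, "az": 0}, {"x": 0, "y": 0, "z": 0, "ax": 0, "ay": 0, "az": 0}], "hand": 0}}

```text
time: 12.67
tool_pos: [0.5981, -0.1404, 0.0517]
tool_rot: [0.657, 0.261, 0.657, -0.26]
contact_force: [-0.2, 1.8, 2.3]
gripper_width: 0.449
```

>>> {"api": "drive_tool", "payload": {"series": [{"x": 0, "y": 0, "z": 0, "ax": 0, "ay": 0, "az": 0}, {"x": 0, "y": 0, "z": 0, "ax": 0, "ay": 0, "az": 0}, {"x": 0, "y": 0, "z": 0, "ax": 0, "ay": 0, "az": 0}]}}

```text
time: 12.92
tool_pos: [0.5982, -0.1405, 0.0517]
tool_rot: [0.657, 0.261, 0.657, -0.26]
contact_force: [-1.2, 2.5, 4.4]
gripper_width: 0.449
```

```bash
python3 - <<'E'
from h import *
f=cams.grab_frame('wrist');cv2.imwrite('pics/k4.png',f['img'])
go(.5988,-.141,.051,.813);print(sensors.state()['ft_torque'].round(2))
E
```

```text
t 12.97 pos [ 0.5982 -0.1405  0.0517] yawY 0.816 j [-0.35  0.2   1.77  0.    1.17 -1.17] w 0.457 F [-1.1  1.7  2.7]
xyz [0.026 0.002 0.033] a [ 0.035  0.001 -0.006]
[ 0.39  0.11 -0.03]
```

View pics/k4.png

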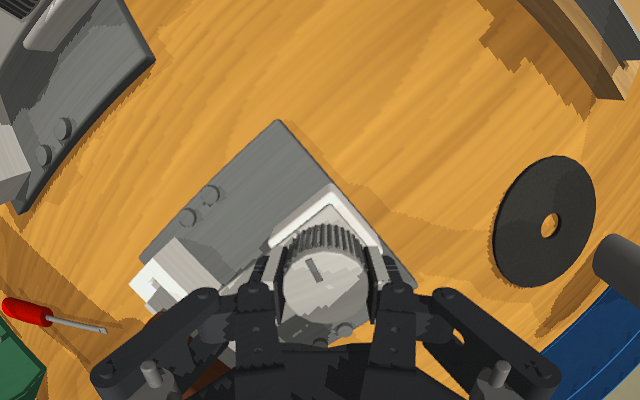

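>>> {"api": "drive_tool", "payload": {"series": [{"x": 0.005, "y": 0, "z": 0, "ax": 1.4, "ay": 0, "az": 0}, {"x": 0.01, "y": 0, "z": 0, "ax": 2.8, "ay": 0, "az": 0}, {"x": 0.015, "y": 0, "z": 0, "ax": 4.2, "ay": 0, "az": 0}, {"x": 0.02, "y": 0, "z": 0, "ax": 5.6, "ay": 0, "az": 0}, {"x": 0.025, "y": 0, "z": 0, "ax": 7, "ay": 0, "az": 0}]}}

```text
time: 13.38
tool_pos: [0.5992, -0.1399, 0.0511]
tool_rot: [0.548, 0.449, 0.547, -0.447]
contact_force: [2.9, 4.2, 2.0]
gripper_width: 0.452
```

```bash
python3 - <<'E'
from h import *
f=cams.grab_frame('wrist');cv2.imwrite('pics/k5.png',f['img'][200:360,220:430])
go(.5988,-.141,.051,.813);print(sensors.state()['ft_torque'].round(2))
E
```

```text
t 13.43 pos [ 0.5992 -0.1399  0.0511] yawY 0.1946 j [-0.35  0.2   1.77  0.    1.17 -0.55] w 0.451 F [2.5 3.8 0.9]
xyz [ 0.003 -0.024  0.041] a [-7.086e+00  5.000e-03 -3.900e-02]
[ 0.72 -0.44 -0.04]
```

View pics/k5.png

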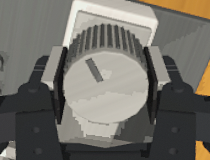

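>>> {"api": "drive_tool", "payload": {"series": [{"x": 0.005, "y": 0, "z": 0, "ax": 1.4, "ay": 0, "az": 0}, {"x": 0.01, "y": 0, "z": 0, "ax": 2.8, "ay": 0, "az": 0}, {"x": 0.015, "y": 0, "z": 0, "ax": 4.2, "ay": 0, "az": 0}, {"x": 0.02, "y": 0, "z": 0, "ax": 5.6, "ay": 0, "az": 0}, {"x": 0.025, "y": 0, "z": 0, "ax": 7, "ay": 0, "az": 0}]}}

```text
time: 13.85
tool_pos: [0.6003, -0.14, 0.0506]
tool_rot: [0.388, 0.594, 0.386, -0.59]
contact_force: [7.6, 2.8, -2.2]
gripper_width: 0.449
```

>>> {"api": "drive_tool", "payload": {"series": [{"x": 0.005, "y": 0, "z": 0, "ax": 1.4, "ay": 0, "az": 0}, {"x": 0.01, "y": 0, "z": 0, "ax": 2.8, "ay": 0, "az": 0}, {"x": 0.015, "y": 0, "z": 0, "ax": 4.2, "ay": 0, "az": 0}, {"x": 0.02, "y": 0, "z": 0, "ax": 5.6, "ay": 0, "az": 0}, {"x": 0.025, "y": 0, "z": 0, "ax": 7, "ay": 0, "az": 0}]}}

```text
time: 14.27
tool_pos: [0.6012, -0.1407, 0.0501]
tool_rot: [0.193, 0.684, 0.19, -0.678]
contact_force: [11.0, 0.9, -4.0]
gripper_width: 0.446
```

>>> {"api": "drive_tool", "payload": {"series": [{"x": 0.005, "y": 0, "z": 0, "ax": 1.4, "ay": 0, "az": 0}, {"x": 0.01, "y": 0, "z": 0, "ax": 2.8, "ay": 0, "az": 0}, {"x": 0.015, "y": 0, "z": 0, "ax": 4.2, "ay": 0, "az": 0}, {"x": 0.02, "y": 0, "z": 0, "ax": 5.6, "ay": 0, "az": 0}, {"x": 0.025, "y": 0, "z": 0, "ax": 7, "ay": 0, "az": 0}]}}

```text
time: 14.68
tool_pos: [0.6016, -0.1419, 0.0495]
tool_rot: [-0.021, 0.71, -0.023, -0.703]
contact_force: [11.4, -2.4, -5.4]
gripper_width: 0.449
```

```bash
python3 - <<'E'
from h import *
f=cams.grab_frame('wrist');cv2.imwrite('pics/k6.png',f['img'])
go(.5988,-.141,.051,.813);print(sensors.state()['ft_torque'].round(2))
E
```

```text
t 14.73 pos [ 0.6015 -0.1419  0.0495] yawY -1.6382 j [-0.35  0.2   1.77  0.    1.16  1.29] w 0.451 F [11.9 -1.4 -4.8]
xyz [-0.061 -0.028  0.111] a [-2.8088e+01 -1.6000e-02 -1.5300e-01]
[-0.23 -1.84 -0.06]
```

View pics/k6.png

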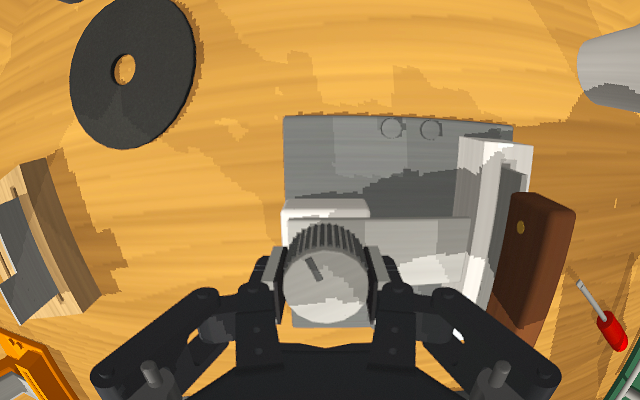

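>>> {"api": "drive_tool", "payload": {"series": [{"x": 0.005, "y": 0.02, "z": -0.05, "ax": 0.8, "ay": 0, "az": 0}, {"x": 0.01, "y": 0.04, "z": -0.1, "ax": 1.6, "ay": 0, "az": 0}, {"x": 0.01, "y": 0.05, "z": -0.13, "ax": 2.4, "ay": 0, "az": 0}, {"x": 0.015, "y": 0.05, "z": -0.13, "ax": 3.2, "ay": 0, "az": 0}, {"x": 0.015, "y": 0.05, "z": -0.13, "ax": 4, "ay": 0, "az": 0}]}}

```text
time: 15.15
tool_pos: [0.6017, -0.1426, 0.0489]
tool_rot: [-0.143, 0.693, -0.144, -0.692]
contact_force: [0.4, 0.3, 2.0]
gripper_width: 0.45
```

```bash
python3 - <<'E'
from h import *
go(.5988,-.141,.051,.813);print(sensors.state()['ft_torque'].round(2))
E
```

```text
t 15.15 pos [ 0.6017 -0.1426  0.0489] yawY -1.9797 j [-0.35  0.21  1.76 -0.    1.17  1.63] w 0.45 F [0.4 0.3 2. ]
xyz [-0.084 -0.015  0.131] a [-3.2002e+01  6.0000e-03 -2.7000e-02]
[ 0.05 -0.04  0.1 ]
```

>>> {"api": "drive_tool", "payload": {"series": [{"x": 0.002, "y": 0, "z": 0, "ax": 0.4, "ay": 0, "az": 0}, {"x": 0.004, "y": 0, "z": 0, "ax": 0.8, "ay": 0, "az": 0}, {"x": 0.006, "y": 0, "z": 0, "ax": 1.2, "ay": 0, "az": 0}, {"x": 0.008, "y": 0, "z": 0, "ax": 1.6, "ay": 0, "az": 0}]}}

```text
time: 15.48
tool_pos: [0.6016, -0.1429, 0.0488]
tool_rot: [-0.19, 0.682, -0.191, -0.681]
contact_force: [-0.0, 0.5, 3.5]
gripper_width: 0.447
```

```bash
python3 - <<'E'
from h import *
go(.5988,-.141,.051,.813);print(sensors.state()['ft_torque'].round(2))
E
```

```text
t 15.48 pos [ 0.6016 -0.1429  0.0488] yawY -2.1156 j [-0.35  0.21  1.76 -0.    1.17  1.76] w 0.447 F [-0.   0.5  3.5]
xyz [-0.089 -0.007  0.133] a [-3.3559e+01  1.8000e-02 -3.3000e-02]
[0.05 0.03 1.04]
```

>>> {"api": "drive_tool", "payload": {"series": [{"x": 0, "y": 0, "z": 0, "ax": 0.4, "ay": 0, "az": 0}, {"x": 0, "y": 0, "z": 0, "ax": 0.8, "ay": 0, "az": 0}, {"x": 0, "y": 0, "z": 0, "ax": 1, "ay": 0, "az": 0}]}}

```text
time: 15.73
tool_pos: [0.6014, -0.143, 0.0488]
tool_rot: [-0.219, 0.673, -0.22, -0.672]
contact_force: [-0.3, -2.7, 4.0]
gripper_width: 0.446
```

```bash
python3 - <<'E'
from h import *
f=cams.grab_frame('wrist');crop(f,220,200,430,360,3,'pics/l1.png')
go(.5988,-.141,.051,.813);print(sensors.state()['ft_torque'].round(2))
E
```

```text
t 15.78 pos [ 0.6014 -0.143   0.0488] yawY -2.2021 j [-0.35  0.21  1.76 -0.    1.17  1.85] w 0.452 F [-1.3 -3.   5.1]
xyz [-0.089 -0.004  0.131] a [-3.4551e+01  2.9000e-02 -3.4000e-02]
[-0.38  0.16  1.09]
```

View pics/l1.png

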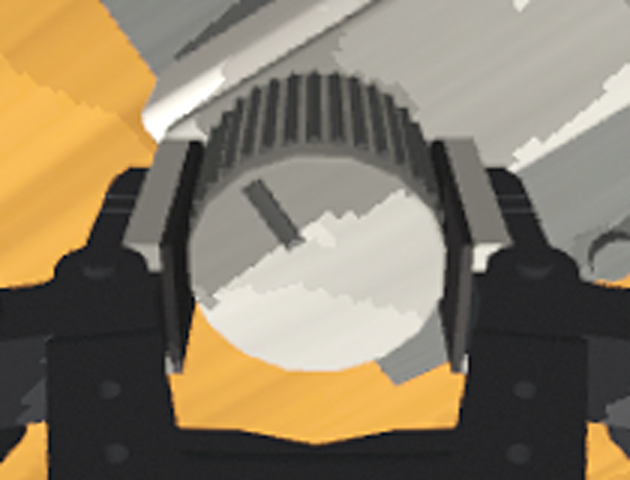

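Torque jumped from 0.1 to 1.05 N m at 2.92 rad of turning, so the nut has bottomed. Checking the index bar.

```bash
python3 - <<'E'
from h import *
f=cams.grab_frame('wrist')
w=lambda a,b:((a+.5)/3-.5+220,(b+.5)/3-.5+200)
z=.074
P=[onplane(f,*w(*q),z,True) for q in[(190,263),(445,263),(317,155),(317,370)]];c=np.mean(P,0);print(c)
a,b=[onplane(f,*w(*q),z+.001,True) for q in[(252,182),(296,243)]]
for v in(a-b,a-c):print(np.arctan2(v[1],v[0])+.0585)
print(sensors.state()['time'])
E
```

```text
[ 0.60007658 -0.14218141  0.074     ]
-0.027812073800628924
-0.02297155944913016
15.8333
```

>>> {"api": "drive_tool", "payload": {"series": [{"x": -0.005, "y": -0.01, "z": 0, "ax": -1.2, "ay": 0, "az": 0}, {"x": -0.01, "y": -0.02, "z": 0.01, "ax": -2.4, "ay": 0, "az": 0}, {"x": -0.014, "y": -0.03, "z": 0.02, "ax": -3.6, "ay": 0, "az": 0}, {"x": -0.018, "y": -0.03, "z": 0.03, "ax": -4.8, "ay": 0, "az": 0}, {"x": -0.022, "y": -0.04, "z": 0.03, "ax": -6, "ay": 0, "az": 0}]}}

```text
time: 16.25
tool_pos: [0.6017, -0.142, 0.0493]
tool_rot: [-0.037, 0.707, -0.038, -0.705]
contact_force: [0.4, -3.6, 2.5]
gripper_width: 0.449
```

```bash
python3 - <<'E'
from h import *
go(.6009,-.1397,.0504,-.63);print(sensors.state()['ft_torque'].round(2))
E
```

```text
t 16.25 pos [ 0.6017 -0.142   0.0493] yawY -1.6768 j [-0.35  0.21  1.76 -0.    1.17  1.33] w 0.449 F [ 0.4 -3.6  2.5]
xyz [-0.046 -0.088  0.043] a [-11.995  -0.014  -0.028]
[-0.6  -0.01 -0.15]
```

>>> {"api": "drive_tool", "payload": {"series": [{"x": -0.005, "y": -0.01, "z": 0.005, "ax": -1.2, "ay": 0, "az": 0}, {"x": -0.01, "y": -0.02, "z": 0.01, "ax": -2.4, "ay": 0, "az": 0}, {"x": -0.014, "y": -0.03, "z": 0.02, "ax": -3.6, "ay": 0, "az": 0}, {"x": -0.018, "y": -0.04, "z": 0.02, "ax": -4.8, "ay": 0, "az": 0}, {"x": -0.022, "y": -0.05, "z": 0.02, "ax": -6, "ay": 0, "az": 0}]}}

```text
time: 16.67
tool_pos: [0.6016, -0.1409, 0.0498]
tool_rot: [0.147, 0.692, 0.146, -0.691]
contact_force: [0.6, -3.8, 1.5]
gripper_width: 0.449
```

```bash
python3 - <<'E'
from h import *
go(.6009,-.1397,.0504,-.63);print(sensors.state()['ft_torque'].round(2))
E
```

```text
t 16.67 pos [ 0.6016 -0.1409  0.0498] yawY -1.1531 j [-0.35  0.21  1.76 -0.    1.17  0.8 ] w 0.449 F [ 0.6 -3.8  1.5]
xyz [-0.025 -0.055  0.005] a [-5.995 -0.007 -0.037]
[-0.69 -0.14 -0.07]
```

>>> {"api": "drive_tool", "payload": {"series": [{"x": -0.005, "y": 0, "z": 0.005, "ax": -1.4, "ay": 0, "az": 0}, {"x": -0.01, "y": 0, "z": 0.005, "ax": -2.8, "ay": 0, "az": 0}, {"x": -0.014, "y": 0, "z": 0.005, "ax": -4.2, "ay": 0, "az": 0}, {"x": -0.018, "y": 0, "z": 0.005, "ax": -5.4, "ay": 0, "az": 0}, {"x": -0.022, "y": 0, "z": 0.005, "ax": -6.1, "ay": 0, "az": 0}]}}

```text
time: 17.08
tool_pos: [0.601, -0.1401, 0.0503]
tool_rot: [0.323, 0.629, 0.323, -0.629]
contact_force: [-0.6, -1.5, 2.7]
gripper_width: 0.448
```

>>> {"api": "drive_tool", "payload": {"series": [{"x": 0, "y": 0, "z": 0, "ax": 0, "ay": 0, "az": 0}, {"x": 0, "y": 0, "z": 0, "ax": 0, "ay": 0, "az": 0}, {"x": 0, "y": 0, "z": 0, "ax": 0, "ay": 0, "az": 0}]}}

```text
time: 17.33
tool_pos: [0.601, -0.1401, 0.0503]
tool_rot: [0.322, 0.63, 0.321, -0.629]
contact_force: [-0.0, -2.7, 4.3]
gripper_width: 0.449
```

```bash
python3 - <<'E'
from h import *
f=cams.grab_frame('wrist');cv2.imwrite('pics/m0.png',f['img']);crop(f,220,200,430,360,3,'pics/m1.png')
g=cams.grab_frame('side');crop(g,290,100,410,210,5,'pics/m2.png')
go(.6009,-.1397,.0504,-.63);s=sensors.state();print(s['ft_torque'].round(2),s['joint_vel'].round(3))
E
```

```text
t 17.43 pos [ 0.601  -0.1401  0.0503] yawY -0.6251 j [-0.35  0.21  1.76 -0.    1.17  0.28] w 0.446 F [-0.6 -3.3  4.5]
xyz [-0.005 -0.012 -0.01 ] a [ 0.056  0.002 -0.014]
[-0.55  0.06  0.04] [-0.001  0.001  0.001  0.001 -0.002 -0.006]
```

View pics/m0.png

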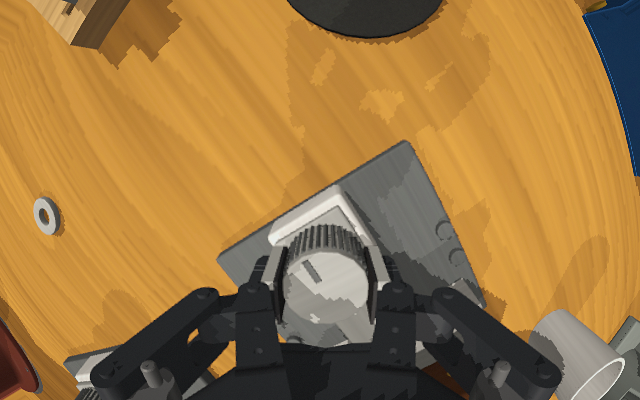

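View pics/m1.png

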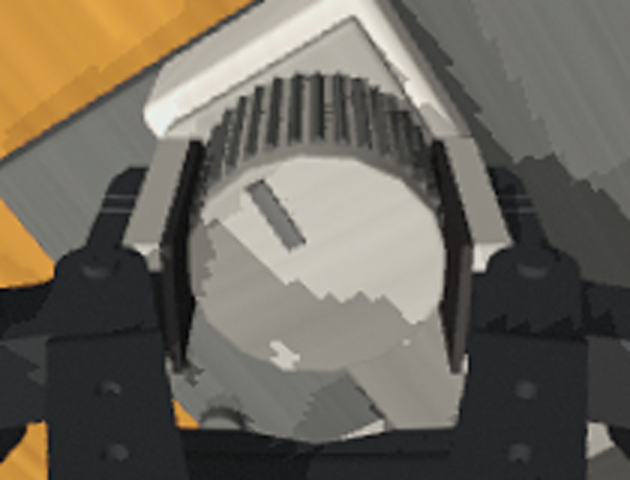

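View pics/m2.png

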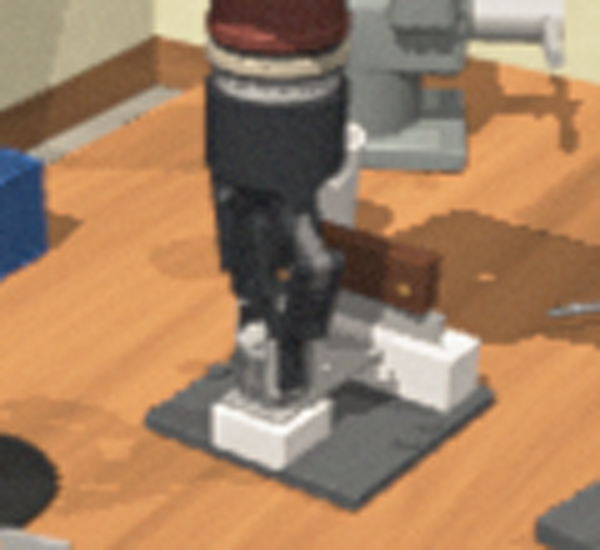

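The bar is where it was in the tool frame (crop (275,213)), so the nut followed the tool's 1.57 rad back. The scraper is still standing in the slot.

```bash
python3 - <<'E'
from h import *
f=cams.grab_frame('wrist')
w=lambda a,b:((a+.5)/3-.5+220,(b+.5)/3-.5+200)
a,b=[onplane(f,*w(*q),.0765,True) for q in[(254,182),(297,245)]];v=a-b;print(np.arctan2(v[1],v[0])+.0585)
from plant import workorder
print(workorder.job_done())
E
```

```text
1.5238875162421601
the job is handed in; nothing more can be done
None
```

I put the scraper in the slot of the smaller grey jig, pressed it onto the slot floor (about 7 N) and let go of it. I then screwed the nut clockwise and backed it off a quarter turn. The job was handed in at about 17.5 s with the nut still gripped.

**Nut bottoming:** the thread torque rose from 0.1 to about 1.05 N m after 2.9 rad of turning. The index bar then read about −0.03 rad from the jig's x, so it was on the stop.

**Nut back-off:** the tool turned back 1.577 rad. The index bar read 1.52 rad from bottom, inside 1.57 ± 0.35. The arm was at rest, and the gripper opening stayed at the nut's diameter.

**Scraper:** the last side view shows it still upright and home, and clear of the fingers.

**Other things on the bench:** I did not touch the template or anything else.

**Checks that disagreed:**
- The first two wrist estimates of the slot's y differed by about 3.5 mm. I used closer views with the blade right over the slot, and it went in without side force.
- While screwing down, the grip was about 2 mm off the nut's axis. The side force rose to about 12 N, and I removed it by shifting the tool.

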